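# Show the amber bangle to the inspection camera

### The job

First lay the grey reference disc flat in the round recess of the white plate in front of the inspection camera and let go of it. Then take the amber bangle out of the slotted tray and hold it in the air straight above the disc, its centre level with the middle of the lens and its round opening squarely facing the lens; finish while still holding it there, still and touching nothing else. Drop neither of them, do not bump the camera, and leave the other bangles and the other things on the table where they are.

Things in the scene. Friction and masses are not known exactly. Their poses are not given: they have to be found in the camera images.
- amber_bangle: the only yellow bangle: rigid ring, 76 mm outside, 58 mm inside diameter, 12 mm wide along its axis, about 60 g; origin at its centre, x along the ring's axis. Stands on edge in a tray slot, axis level and along the tray's x (within a few degrees); centre 44 mm, top 82 mm above the table, lowest 26 mm inside the slot. Take it from above at the top, by its two flat side faces
- tray: fixed walnut tray 212 (x) by 182 (y) mm, rim 36 mm high; origin at the centre of its underside, z up. Floor 6 mm, cream padded bars 32 mm above the table. Two columns (y -43, +43 mm) of five slots (x -72, -36, 0, 36, 72 mm), 16 mm wide in x, 80 mm long in y. Five hold a bangle each; bangles in one column are 72 mm apart, slots between them empty
- disc: loose grey reference disc, 50 mm diameter, 24 mm thick, about 70 g, lying flat on the table; origin at the centre of its underside, z up
- stand: fixed photo stand: white plate 120 by 120 mm, 14 mm high, origin at the centre of its underside, z up; a round recess of 54 mm diameter, 7 mm deep, with a blue floor, is in its middle. Along +x an aluminium foot carries the camera.
- recess (a point): centre of the recess's flat floor, 7 mm above the table; a disc lying in it has its underside here and stands 17 mm proud of the plate
- lens (a point): centre of the camera's front glass, 200 mm above the table and 180 mm (along the stand's +x) from above the recess's centre; axes as the stand's. The camera looks level along this frame's -x, over the plate. Hold the bangle's centre at (-180, 0, 0) mm in this frame, its axis along this x axis, either way round
- camera: grey box camera 74 mm wide, 56 mm high with a black lens, on a round steel post; fixed to the stand, top 228 mm above the table; origin and axes as point lens
- white_bangle: white bangle, of the same size and axes as the amber one, standing in another slot of the tray; leave it there
- lavender_bangle: pale lavender bangle, of the same size and axes as the amber one, standing in another slot of the tray; leave it there
- green_bangle: pale green bangle, of the same size and axes as the amber one, standing in another slot of the tray; leave it there
- grey_bangle: light grey bangle, of the same size and axes as the amber one, standing in another slot of the tray; leave it there
- tile: loose stone tile with black stripes, 70 by 70 by 8 mm, origin at the centre of its underside; leave it
- torch: loose black pen torch, 115 mm long, 21 mm thick, lying along its x axis, origin under its middle; leave it
- magnifier: loose black stand magnifier, 48 mm diameter, 30 mm high, origin at the centre of its underside; leave it
Not all that is in view belongs to the job. Leave any green look-alike of the disc alone. Leave any red look-alike of the amber_bangle alone.

How it is judged:
By the outcome, as a careful person would: the job done as asked, in the order asked, and still so for the second after the job is handed in, while the arm keeps its last pose, push and grip.
It also fails if it takes over 45 s, if anything falls off the work surface, if the arm or the gripper's body presses on something with over 40 N, if the wrist force passes 120 N, or if a joint passes its speed limit or range.

### The arm

A 7-joint arm with a two-finger parallel gripper is mounted at the origin on the work surface. World frame = base frame: x ahead of the robot, y to its left, z up, the work surface at z = 0. Lengths are in m, angles in rad, forces in N, time in s.
With the tool pointing down it reaches from about 0.425 to 1.025 m from the base axis. Payload 9.4 kg.
Tool frame: the origin (TCP) lies between the finger pads; the fingertips stand 25 mm ahead of it and the grasp point (between the pads) lies 6 mm ahead of it; x points along the fingers, z is the direction in which the jaws open and shut, and the axes are right-handed (so a half turn about x gives the same grasp; the last joint's range is limited). The gripper opens to 93 mm and grips with 3 to 60 N. Pads are 15 mm wide; open, the fingers measure 128 mm over their backs; the gripper's body (75 mm by 188 mm) begins 65 mm behind the grasp point.
Start: joints at [1.188, 0.599, -0.003, 1.599, 0.002, 0.943, -0.08], TCP at [0.218, -0.691, 0.244] pointing down, gripper open.
Joint ranges: [-2.57, 2.57], [-0.35, 1.97], [-1.29, 1.29], [0.11, 2.56], [-1.05, 4.19], [0.11, 1.86], [-2.63, 2.63]. Speed limits (rad/s): [2.22, 2.22, 3.01, 3.01, 3.14, 3.14, 3.14].

### API

Orientations are given as a rotation vector (axis times angle).
In Python, from rig import bot, eyes gives the robot as it stands. The module is installed in compiled form; this text tells all that it offers.
- The arm moves only by the tool play_rows, never from a script. Its argument "plan" is a list of rows, each a list of 3 entries, a list of its own where there are three numbers: the finger opening in mm, from 0 to 93, then the shift along the tool's x, y, z in mm, then the turn, a rotation vector about the tool's x, y, z in rad. A call has 1 to 12 rows; each row shifts and turns the commanded pose from where the row before left it, along the tool's axes as they then stand; what a row does not reach is not made up. A row lasts 1/10 s, in which the tool goes at most 50 mm and 8.59 degrees, less where a joint would pass 70% of its speed; a pose out of reach is approached as far as the arm can. A call is refused whole if a number of a shift passes 50 or a number of a turn 0.15, either way. A call with a gripper value outside its range is refused whole. The fingers move at their own pace and stop on an object; "newtons" is the grip in N (left out, the last holds). Time passes only in rows, so rows that do not move let the fingers close. It gives the time, the measured TCP pose, the force and the opening at its end, in the units of the state.
- bot.state(): the state, without advancing time (a new reading comes with each control period).
- eyes.camera(name): name is "scene" or "top"; returns a dict with "frame" (480x640x3 uint8, red, green, blue), "range_z" (480x640 float32, m along the optical axis (not along the pixel's ray), 0 where there is no reading), "camera_matrix" (3x3 intrinsics, pixels), "k1" (the pictures are not rectified: a ray, as slopes to the right and down, at radius r is drawn at 1 + k1 r^2 times it, then the intrinsics apply), "world_from_camera" (4x4, takes a point from camera to world coordinates). Camera axes: x right, y up, looking along -z (the intrinsics and any distortion apply to the point x, -y, -z); pixel columns grow to the right and rows downward; lengths in m; the calibration is good to about 2 mm. A picture is of the moment at which its call begins.
- bot.finish_job(): hands the job in, once; it reports no verdict.
The state is a dict: "clock": time; "joint_pos": joint angles; "qvel": joint speeds; "effort": joint torques, N m; "tool_pos": TCP position; "ee_rot": TCP orientation; "wrist_force": force on the tool from outside, world axes, zero at the start; "torque": the same for the moment, N m; "grip_width": opening from 0.0 (shut) to 1.0 (fully open).
Only numpy, scipy, OpenCV 4.12 (cv2) and the standard library are available. Lean on these libraries where they do the work, as an engineer would, in place of code of your own. Each camera call takes 0.05 s, during which the arm holds its last target.

## Working session

There is one attempt and no reset: what is moved stays moved. The work goes in short steps, Python scripts to look and compute and a tool call to move; the robot and the scene stay as the last step left them, time stands still between calls to the robot, and variables do not carry over. Pictures are saved under pics/ and viewed, and the job is handed in when it is done.

Besides the shell and the picture viewer there is one more tool, called after "Emit:" as name([rows], argument=value, ...), one row to a line, values as JSON. play_rows: Moves the arm, as the interface text tells. Its arguments: {"type":"object","properties":{"plan":{"type":"array"},"newtons":{"type":"number"}},"required":["plan"]}

```bash
mkdir -p pics; python3 - <<'E'
from rig import bot, eyes
import cv2,numpy as np,pickle
s=bot.state();print(s)
for n in("scene","top"):
    c=eyes.camera(n);pickle.dump(c,open(n+'0.pkl','wb'))
    cv2.imwrite(f'pics/{n}0.png',c['frame'][:,:,::-1]);print(n,c['camera_matrix'],c['k1'],c['world_from_camera'])
E
```

```text
{'clock': 0.0, 'joint_pos': array([ 1.18826889,  0.60010099, -0.00254384,  1.60010828,  0.00178087,
        0.94285658, -0.07977833]), 'qvel': array([-7.65761888e-04,  1.64988918e-03,  7.63559965e-05, -8.12897119e-05,
        7.68719956e-04,  1.79666831e-03,  1.19648708e-03]), 'effort': array([-1.40218381e-03, -7.65078020e+01,  1.49703406e+00, -2.52356315e+01,
       -5.24772098e-02,  1.69334892e-02,  1.67605253e-04]), 'tool_pos': array([ 0.21814906, -0.69095435,  0.24278505]), 'ee_rot': array([ 0.98178779,  1.33981036, -0.9805104 ]), 'wrist_force': array([-0.81462225,  0.22447563, -0.55635871]), 'torque': array([ 0.01493192, -0.02399464,  0.02592574]), 'grip_width': 1.0019872394841247}
scene [[463.80801767   0.         316.24297011]
 [  0.         463.80801767 236.40725049]
 [  0.           0.           1.        ]] -0.11584408873482722 [[-0.84253532 -0.41282249  0.34599397  0.92439656]
 [ 0.5385522  -0.65729483  0.52718595  0.52342653]
 [ 0.00978582  0.6305086   0.77612057  0.92016745]
 [ 0.          0.          0.          1.        ]]
top [[520.62500949   0.         325.1414199 ]
 [  0.         520.62500949 232.93548706]
 [  0.           0.           1.        ]] -0.14520539650540282 [[-0.02238918  0.98363186 -0.17879344  0.32004809]
 [-0.99968332 -0.02408188 -0.00730236  0.01372048]
 [-0.01148852  0.17857333  0.98385953  1.57985473]
 [ 0.          0.          0.          1.        ]]
```

View pics/scene0.png

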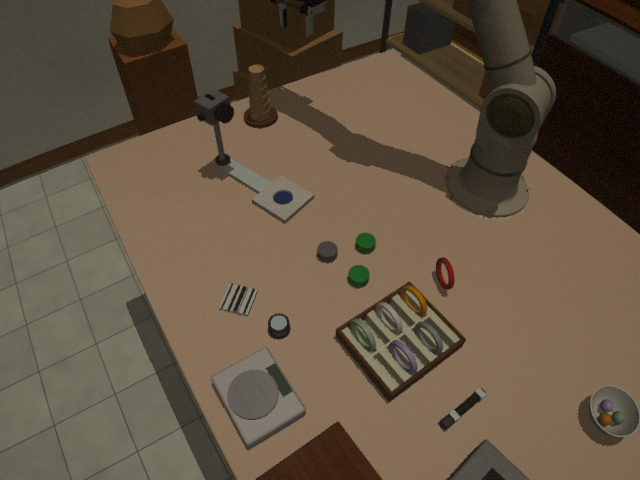

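View pics/top0.png

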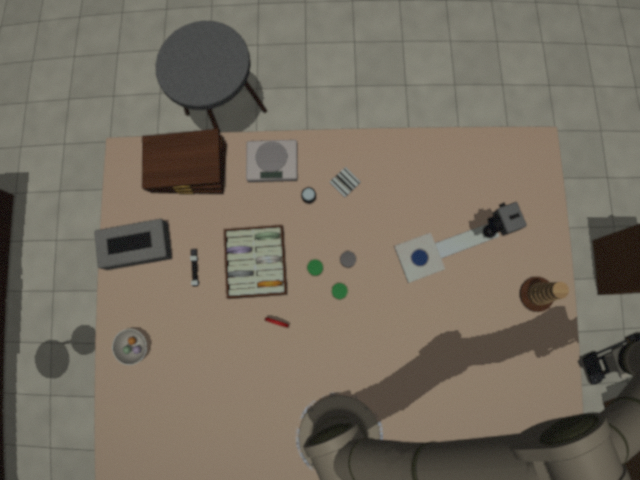

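The scene picture shows the grey disc at (327,251), the blue recess at (283,197), the amber bangle at (413,299) at the tray's robot-side end, and the camera at (215,108). In the top picture the disc is at (348,259), the recess at (420,258) and amber at (270,284).

```bash
cat > h.py <<'E'
import numpy as np,cv2,pickle
from scipy.spatial.transform import Rotation as R
def rays(c,uv):
    K=c['camera_matrix'];d=np.array([c['k1'],0,0,0,0.])
    p=cv2.undistortPoints(np.asarray(uv,float).reshape(-1,1,2),K,d).reshape(-1,2)
    return np.c_[p[:,0],-p[:,1],-np.ones(len(p))]
def plane(c,uv,z):
    T=c['world_from_camera'];d=rays(c,uv)@T[:3,:3].T;o=T[:3,3]
    return o+d*((z-o[2])/d[:,2])[:,None]
def cloud(c):
    v,u=np.mgrid[0:480,0:640];uv=np.c_[u.ravel(),v.ravel()]
    T=c['world_from_camera'];z=c['range_z'].ravel()
    P=(rays(c,uv)*z[:,None])@T[:3,:3].T+T[:3,3];P[z==0]=np.nan
    return P.reshape(480,640,3)
def proj(c,P):
    T=c['world_from_camera'];q=(np.atleast_2d(P)-T[:3,3])@T[:3,:3]
    q=q*[1,-1,-1]
    return cv2.projectPoints(q.reshape(-1,1,3),np.zeros(3),np.zeros(3),c['camera_matrix'],np.array([c['k1'],0,0,0,0.]))[0].reshape(-1,2)
E
python3 - <<'E'
from h import *
for n in("scene","top"):
    c=pickle.load(open(n+'0.pkl','rb'));P=cloud(c);f=c['frame']
    hsv=cv2.cvtColor(f,cv2.COLOR_RGB2HSV)
    pts=dict(scene=dict(table=(300,300),disc=(327,248),rec=(283,197),amber=(405,293),tr=(387,346)),top=dict(table=(320,330),disc=(348,259),rec=(420,258),amber=(270,284)))[n]
    for k,(u,v) in pts.items(): print(n,k,f[v,u],hsv[v,u],P[v,u].round(4))
    r=dict(scene=(190,80,480,410),top=(210,160,540,340))[n]
    crop=f[r[1]:r[3],r[0]:r[2]]
    s=min(800/crop.shape[1],600/crop.shape[0])
    cv2.imwrite(f'pics/{n}0c.png',cv2.resize(crop,None,fx=s,fy=s,interpolation=cv2.INTER_CUBIC)[:,:,::-1])
    print(s)
E
```

```text
scene table [135 110  87] [ 14  91 135] [ 6.474e-01  3.740e-02 -3.000e-04]
scene disc [66 60 56] [12 39 66] [ 0.5216 -0.0416  0.0224]
scene rec [33 37 59] [115 112  59] [ 0.5201 -0.2605  0.0084]
scene amber [95 57 10] [ 17 228  95] [0.4493 0.1675 0.0359]
scene tr [104 100  79] [ 25  61 104] [0.563  0.248  0.0341]
1.8181818181818181
top table [145 127 107] [ 16  67 145] [0.3118 0.0474 0.0037]
top disc [87 85 84] [10  9 87] [ 0.5221 -0.042   0.0182]
top rec [38 53 83] [110 138  83] [ 0.5212 -0.2626  0.0058]
top amber [133 102  36] [ 20 186 133] [0.4465 0.1874 0.081 ]
2.4242424242424243
```

View pics/scene0c.png

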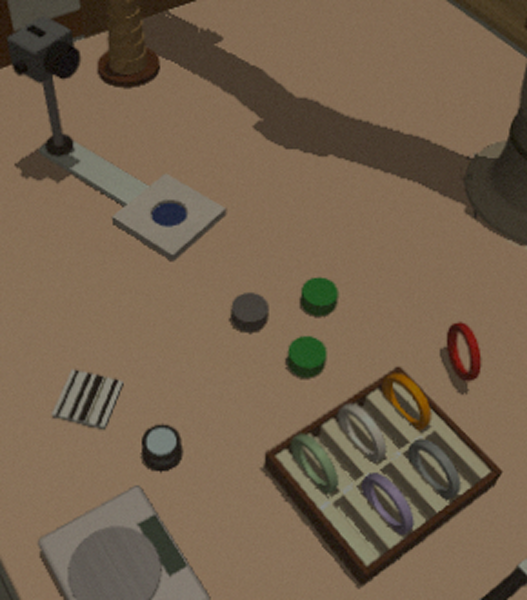

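View pics/top0c.png

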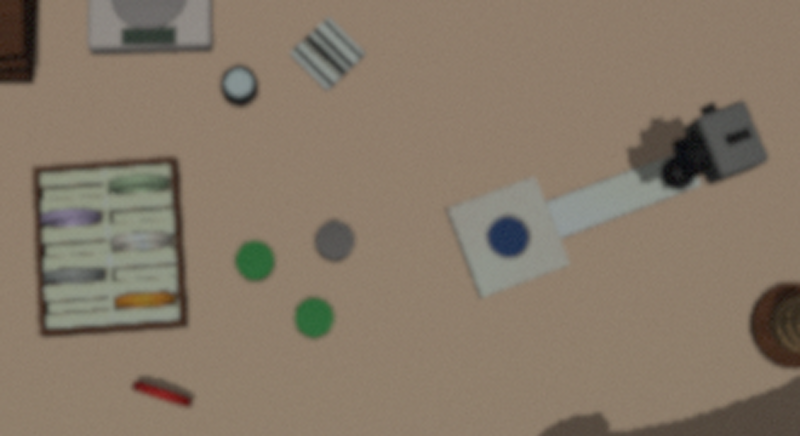

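```bash
cat >> h.py <<'E'
def ortho(c,x0,x1,y0,y1,z,st=0.0005):
    # rows: x decreasing (up = +x), cols: y decreasing
    X,Y=np.meshgrid(np.arange(x1,x0,-st),np.arange(y1,y0,-st),indexing='ij')
    m=proj(c,np.c_[X.ravel(),Y.ravel(),np.full(X.size,z)]).astype(np.float32).reshape(X.shape+(2,))
    return cv2.remap(c['frame'],m,None,cv2.INTER_LINEAR)
E
python3 - <<'E'
from h import *
C={n:pickle.load(open(n+'0.pkl','rb')) for n in("scene","top")}
for n,c in C.items():
    a=ortho(c,.42,.62,-.36,-.16,.014,.0005); cv2.imwrite(f'pics/o_st_{n}.png',a[:,:,::-1])
    # plate mask: bright, low saturation
    h=cv2.cvtColor(a,cv2.COLOR_RGB2HSV)
    m=((h[...,1]<60)&(h[...,2]>100)).astype(np.uint8)*255
    cv2.imwrite(f'pics/m_st_{n}.png',m)
    b=((h[...,0]>95)&(h[...,0]<130)&(h[...,1]>75)).astype(np.uint8)
    M=cv2.moments(b,True);print(n,'blue ctr z=.014',.62-.0005*M['m01']/M['m00'],-.16-.0005*M['m10']/M['m00'],M['m00']*.25)
    a=ortho(c,.42,.62,-.36,-.16,.007,.0005);h=cv2.cvtColor(a,cv2.COLOR_RGB2HSV)
    b=((h[...,0]>95)&(h[...,0]<130)&(h[...,1]>75)).astype(np.uint8)
    M=cv2.moments(b,True);print(n,'blue ctr z=.007',.62-.0005*M['m01']/M['m00'],-.16-.0005*M['m10']/M['m00'],M['m00']*.25,'full',np.pi*27**2)
    # disc
    a=ortho(c,.47,.57,-.09,.01,.024,.0005);cv2.imwrite(f'pics/o_d_{n}.png',a[:,:,::-1])
    h=cv2.cvtColor(a,cv2.COLOR_RGB2HSV)
    print('sat',h[100,100],h[10,10],h[110,110])
    # tray at rim
    a=ortho(c,.40,.66,.10,.34,.034,.0005);cv2.imwrite(f'pics/o_t_{n}.png',a[:,:,::-1])
A=[np.hstack([cv2.imread(f'pics/o_{k}_{n}.png') for n in C]) for k in('st','t')]
A.append(cv2.resize(np.hstack([cv2.imread(f'pics/o_d_{n}.png') for n in C]),None,fx=2,fy=2))
cv2.imwrite('pics/A.png',cv2.resize(A[0],None,fx=1,fy=1));cv2.imwrite('pics/B.png',cv2.resize(A[1],None,fx=.8,fy=.8));cv2.imwrite('pics/D.png',A[2])
E
```

```text
scene blue ctr z=.014 0.5244131416528677 -0.25500978473581215 1660.75
scene blue ctr z=.007 0.5213532286729858 -0.26101170023696685 1688.0 full 2290.221044466959
sat [18 44 69] [ 15  88 134] [19 41 68]
top blue ctr z=.014 0.5224558111380145 -0.25887151937046005 1652.0
top blue ctr z=.007 0.5233675610852946 -0.26008139709189027 1667.75 full 2290.221044466959
sat [15 12 87] [ 15  65 142] [15 12 86]
```

View pics/A.png

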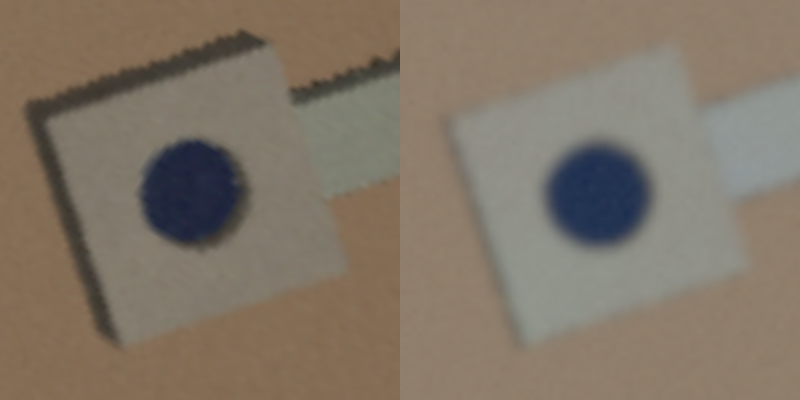

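View pics/B.png

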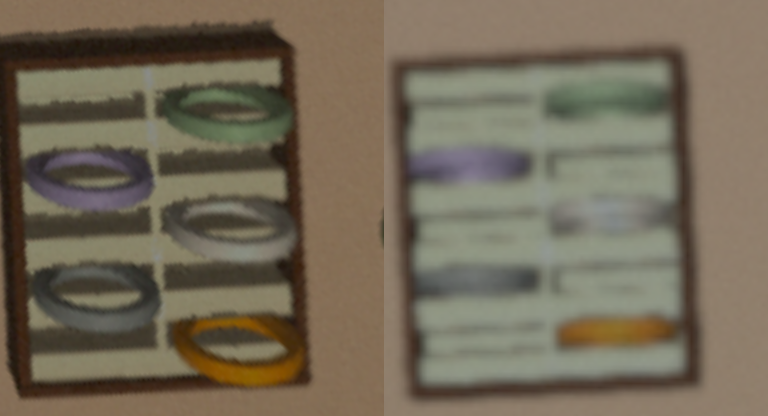

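View pics/D.png

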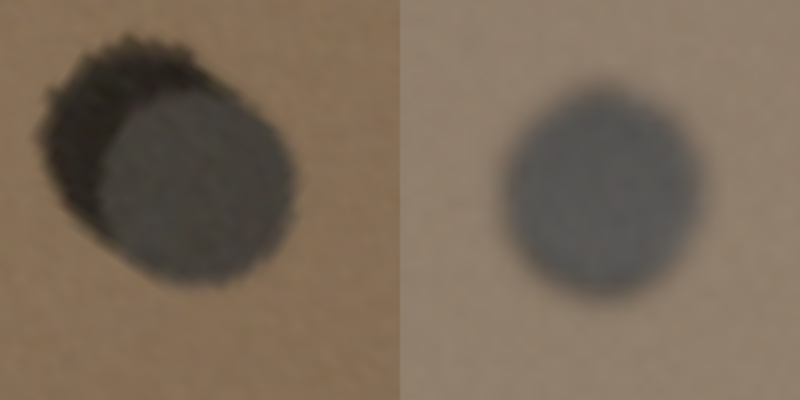

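```bash
python3 - <<'E'
from h import *
C={n:pickle.load(open(n+'0.pkl','rb')) for n in("scene","top")}
s=.0005
def w(x1,y1,p): p=np.atleast_2d(p);return np.c_[x1-s*p[:,1],y1-s*p[:,0]].round(4)
for n,c in C.items():
    a=ortho(c,.42,.62,-.36,-.16,.014);h=cv2.cvtColor(a,cv2.COLOR_RGB2HSV)
    g=cv2.GaussianBlur(a,(0,0),2).astype(int)
    lab=cv2.cvtColor(cv2.GaussianBlur(a,(0,0),1.5),cv2.COLOR_RGB2LAB).astype(float)
    ref=lab[150:240,80:110].reshape(-1,3).mean(0) ; bg=lab[360:395,200:380].reshape(-1,3).mean(0)
    t=((lab-bg)@(ref-bg))/((ref-bg)@(ref-bg))
    m=(t>.5).astype(np.uint8); m[:, :][h[...,2]<75]=0
    m[a[...,2].astype(int)>a[...,0]]=m[a[...,2].astype(int)>a[...,0]]
    # cut foot by opening with big kernel
    k,_=cv2.findContours(m,cv2.RETR_EXTERNAL,cv2.CHAIN_APPROX_NONE)
    K=cv2.convexHull(max(k,key=cv2.contourArea))
    cv2.imwrite(f'pics/m_{n}.png',m*255)
    # open with rotated square kernel
    q=np.zeros((231,231),np.uint8);cv2.fillPoly(q,[cv2.boxPoints(((115,115),(150,150),-19.5)).astype(int)],1)
    mf=cv2.morphologyEx(m,cv2.MORPH_CLOSE,np.ones((3,3)));
    cf=np.zeros_like(mf);cv2.drawContours(cf,[max(k,key=cv2.contourArea)],-1,1,-1)
    mo=cv2.morphologyEx(cf,cv2.MORPH_OPEN,q)
    kk=max(cv2.findContours(mo,cv2.RETR_EXTERNAL,cv2.CHAIN_APPROX_NONE)[0],key=cv2.contourArea)
    r=cv2.minAreaRect(kk);print(n,'plate',w(.62,-.16,r[0]),np.array(r[1])*s,r[2])
    for nm,z,b in(('disc',.024,(.47,.57,-.09,.01)),):
        a=ortho(c,*b,z);v=cv2.GaussianBlur(a,(0,0),1.5)
        lab=cv2.cvtColor(v,cv2.COLOR_RGB2LAB).astype(float)
        ref=lab[90:110,90:110].reshape(-1,3).mean(0);bg=lab[170:195,20:180].reshape(-1,3).mean(0)
        t=((lab-bg)@(ref-bg))/((ref-bg)@(ref-bg));m=((t>.5)&(t<1.25)).astype(np.uint8)
        m=cv2.morphologyEx(m,cv2.MORPH_OPEN,cv2.getStructuringElement(cv2.MORPH_ELLIPSE,(61,61)))
        kk=max(cv2.findContours(m,cv2.RETR_EXTERNAL,cv2.CHAIN_APPROX_NONE)[0],key=cv2.contourArea)
        e=cv2.fitEllipse(kk);print(n,nm,w(b[1],b[3],e[0]),np.array(e[1])*s)
    # bangle amber: segment; reproject centroid at ring top
    P=cloud(c);f=c['frame'];h=cv2.cvtColor(f,cv2.COLOR_RGB2HSV)
    m=(h[...,0]>13)&(h[...,0]<26)&(h[...,1]>150)&(h[...,2]>50)
    m=cv2.morphologyEx(m.astype(np.uint8),cv2.MORPH_OPEN,np.ones((2,2)));l,L,st,ce=cv2.connectedComponentsWithStats(m)
    for i in range(1,l):
        if st[i,4]>20:
            p=P[L==i];p=p[np.isfinite(p[:,0])];p=p[p[:,2]>.04];print(n,'amber',ce[i],st[i,4],'med',np.median(p,0).round(4) if len(p) else'' , p.min(0) if len(p) else '',p.max(0) if len(p) else '')
            if len(p)>10:
                A=np.c_[p[:,1],np.ones(len(p))];print(' line x=a y+b',np.linalg.lstsq(A,p[:,0],rcond=None)[0])
    m=((h[...,0]<6)|(h[...,0]>174))&(h[...,1]>150);l,L,st,ce=cv2.connectedComponentsWithStats(m.astype(np.uint8))
    for i in range(1,l):
        if st[i,4]>20:print(n,'red',ce[i],np.nanmedian(P[L==i],0))
    # table plane z
    tb=P[270:330,240:300] if n=='scene' else P[300:350,300:380]
    print('table z',np.nanmedian(tb[...,2]))
T=R.from_rotvec([ 0.98178779,  1.33981036, -0.9805104 ]).as_matrix();print(T.round(3))
E
```

```text
scene plate [[ 0.5217 -0.2601]] [0.11690588 0.11693572] 70.484130859375
scene disc [[ 0.523  -0.0393]] [0.04747522 0.04855536]
scene amber [141.76396396  16.79369369] 1110 med [ 0.561  -1.2639  0.1352] [ 0.43812202 -1.34788948  0.07151669] [ 0.65298536 -1.22238473  0.19724352]
 line x=a y+b [-0.30330028  0.17236899]
scene amber [116.47727273  24.68181818] 44 med [ 0.6492 -1.3149  0.113 ] [ 0.64068807 -1.33368204  0.09248763] [ 0.66397651 -1.29790806  0.13914809]
 line x=a y+b [-0.30710886  0.2462807 ]
scene amber [325.22727273  38.68181818] 44 med   
scene amber [177.52  41.48] 25 med   
scene amber [303.3   49.84] 50 med   
scene amber [414.86931818 299.41761364] 352 med [0.4541 0.2047 0.0749] [0.4448493  0.16317603 0.04016182] [0.46089495 0.23427168 0.08499558]
 line x=a y+b [-0.09324466  0.47253988]
scene amber [606.19642857 419.58035714] 112 med   
scene red [559.26315789  59.34210526] [-0.95127834 -0.41935042 -0.06046667]
scene red [580.61290323  71.93548387] [-0.95034535 -0.30283331 -0.06189774]
scene red [571.23333333  74.03333333] [-0.95312298 -0.34537383 -0.099562  ]
scene r
[... 298 characters left out ...]
cene red [448.80405405 270.69594595] [0.34404539 0.19079403 0.0697267 ]
scene red [439.96116505 274.03883495] [0.33473915 0.16226614 0.01574484]
table z 0.0012756445587837062
top plate [[ 0.523  -0.2617]] [0.11751437 0.11790809] 70.48412322998047
top disc [[ 0.5216 -0.0402]] [0.04939227 0.05273789]
top amber [270.60240964 284.37349398] 83 med [0.4479 0.1853 0.0741] [0.4444454  0.15741051 0.04237913] [0.45345545 0.22163912 0.08514994]
 line x=a y+b [-0.05115131  0.45795564]
top amber [132.90909091 341.09090909] 22 med   
top red [276.33823529 321.82352941] [0.33745319 0.17045217 0.06913241]
table z -0.0010055641036399443
[[-0.001  0.954  0.301]
 [ 0.001  0.301 -0.954]
 [-1.    -0.    -0.001]]
```

The amber bangle is at about (0.449, 0.186) and the disc at (0.522, -0.040). The recess is at about (0.522, -0.261), with the stand's yaw at about -70.5°. I'll move towards the disc first.

Emit:
play_rows([
  [93, [0, 32, -35], [0, 0, 0]],
  [93, [0, 32, -35], [0, 0, 0]],
  [93, [0, 32, -35], [0, 0, 0]],
  [93, [0, 32, -35], [0, 0, 0]],
  [93, [0, 32, -35], [0, 0, 0]],
  [93, [0, 32, -35], [0, 0, 0]],
  [93, [0, 32, -35], [0, 0, 0]],
  [93, [0, 32, -35], [0, 0, 0]],
  [93, [0, 32, -35], [0, 0, 0]],
  [93, [0, 32, -35], [0, 0, 0]],
  [93, [0, 32, -35], [0, 0, 0]],
  [93, [0, 32, -35], [0, 0, 0]],
], newtons=10)

```text
clock: 1.3
tool_pos: [0.4584, -0.1734, 0.2436]
ee_rot: [0.981, 1.338, -0.981]
wrist_force: [1.6, -0.2, 0.3]
grip_width: 1.002
```

Emit:
play_rows([
  [70, [0, 0, 0], [-0.145, 0, 0]],
  [70, [0, 0, 0], [-0.145, 0, 0]],
  [70, [0, 0, 0], [-0.145, 0, 0]],
  [70, [0, 0, 0], [-0.145, 0, 0]],
  [70, [0, 0, 0], [-0.145, 0, 0]],
  [70, [0, 0, 0], [-0.145, 0, 0]],
  [70, [0, 0, 0], [-0.145, 0, 0]],
  [70, [0, 0, 0], [-0.145, 0, 0]],
  [70, [0, 0, 0], [-0.145, 0, 0]],
  [70, [0, 0, 0], [-0.145, 0, 0]],
  [70, [0, 0, 0], [-0.145, 0, 0]],
  [70, [0, 0, 0], [0, 0, 0]],
])

```text
clock: 2.5
tool_pos: [0.4578, -0.1754, 0.2434]
ee_rot: [-0.26, 1.555, 0.261]
wrist_force: [-0.4, 0.3, -0.3]
grip_width: 0.758
```

```bash
cat > g.py <<'E'
from h import *
from rig import bot
import sys
# usage: g.py x y z jawangle_deg  -> remaining shift in tool axes (mm), and turn about tool x, after tool straight down
s=bot.state();M=R.from_rotvec(s['ee_rot']).as_matrix();p=s['tool_pos']
print('t',round(s['clock'],2),'p',p.round(4),'grip mm',round(93*s['grip_width'],2),'F',s['wrist_force'].round(2),'jaw',np.degrees(np.arctan2(M[1,2],M[0,2])).round(2),'x',M[:,0].round(4))
print('q',s['joint_pos'].round(3))
if len(sys.argv)>3:
    t=np.array(list(map(float,sys.argv[1:4])));print('shift mm',(M.T@(t-p)*1000).round(2))
    if len(sys.argv)>4:
        a=np.radians(float(sys.argv[4]));z=np.array([np.cos(a),np.sin(a),0]);
        x=np.array([0,0,-1.]);T=np.c_[x,np.cross(z,x),z]
        print('turn',R.from_matrix(M.T@T).as_rotvec().round(4))
E
python3 g.py .5222 -.0398 .1 20
```

```text
t 2.5 p [ 0.4578 -0.1754  0.2434] grip mm 70.5 F [-0.44  0.28 -0.31] jaw 19.01 x [-5.e-04  4.e-04 -1.e+00]
q [ 0.624  0.356 -0.488  2.104  0.246  0.736  0.31 ]
shift mm [143.39 107.1  105.14]
turn [-0.0172 -0.0003 -0.0006]
```

Emit:
play_rows([
  [70, [28, 21, 21], [0, 0, 0]],
  [70, [28, 21, 21], [0, 0, 0]],
  [70, [28, 21, 21], [0, 0, 0]],
  [70, [28, 22, 21], [0, 0, 0]],
  [70, [28, 22, 21], [0, 0, 0]],
  [70, [0, 0, 0], [0, 0, 0]],
  [70, [0, 0, 0], [0, 0, 0]],
])

```text
clock: 3.2
tool_pos: [0.5222, -0.0393, 0.1029]
ee_rot: [-0.258, 1.557, 0.258]
wrist_force: [-0.0, 0.3, 0.4]
grip_width: 0.754
```

```bash
python3 g.py .5222 -.0398 .037 20
```

```text
t 3.2 p [ 0.5222 -0.0393  0.1029] grip mm 70.16 F [-0.02  0.29  0.4 ] jaw 18.85 x [-2.1e-03 -3.0e-04 -1.0e+00]
q [ 0.201  0.594 -0.336  2.159  0.433  0.455 -0.146]
shift mm [ 6.594e+01 -4.800e-01 -5.000e-02]
turn [-0.02   -0.0021 -0.0004]
```

Now descend, squeeze gently, and open again.

Emit:
play_rows([
  [70, [22, 0, 0], [0, 0, 0]],
  [70, [22, 0, 0], [0, 0, 0]],
  [70, [22, 0, 0], [0, 0, 0]],
  [70, [0, 0, 0], [0, 0, 0]],
  [46, [0, 0, 0], [0, 0, 0]],
  [46, [0, 0, 0], [0, 0, 0]],
  [46, [0, 0, 0], [0, 0, 0]],
  [46, [0, 0, 0], [0, 0, 0]],
  [46, [0, 0, 0], [0, 0, 0]],
  [46, [0, 0, 0], [0, 0, 0]],
], newtons=5)

```text
clock: 4.2
tool_pos: [0.5232, -0.0404, 0.0387]
ee_rot: [-0.259, 1.554, 0.258]
wrist_force: [-0.6, -0.9, 7.3]
grip_width: 0.534
```

```bash
python3 g.py .5222 -.0398 .037 20
```

```text
t 4.2 p [ 0.5232 -0.0404  0.0387] grip mm 49.69 F [-0.59 -0.9   7.27] jaw 18.87 x [ 1.7e-03 -6.0e-04 -1.0e+00]
q [ 0.125  0.698 -0.228  2.192  0.516  0.3   -0.218]
shift mm [ 1.69  0.93 -0.75]
turn [-0.0197  0.0014  0.0011]
```

```bash
cat > snap.py <<'E'
from h import *
from rig import eyes
import sys
tag=sys.argv[1]
for n in("scene","top"):
    c=eyes.camera(n);pickle.dump(c,open(n+tag+'.pkl','wb'))
    b=dict(zip(("scene","top"),sys.argv[2:4]))[n];x0,y0,x1,y1=map(int,b.split(','))
    f=c['frame'][y0:y1,x0:x1];k=min(600/f.shape[1],550/f.shape[0])
    cv2.imwrite(f'pics/{n}{tag}.png',cv2.resize(f,None,fx=k,fy=k,interpolation=cv2.INTER_CUBIC)[:,:,::-1])
E
python3 snap.py 1 260,180,420,320 280,200,420,320
```

```text
(no output)
```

View pics/scene1.png

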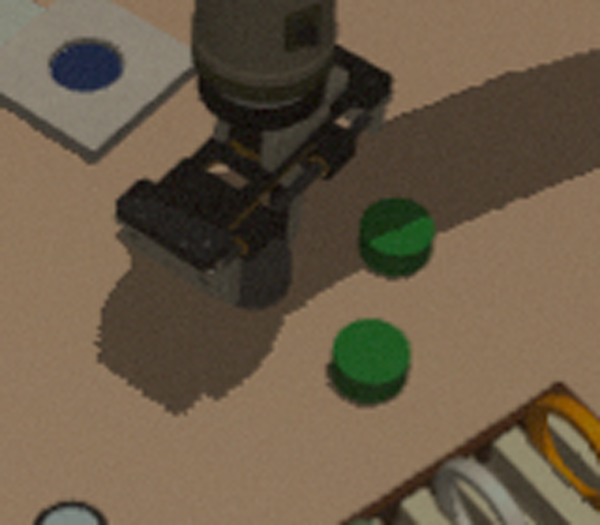

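```bash
python3 g.py
```

```text
t 4.3 p [ 0.5232 -0.0404  0.0387] grip mm 49.8 F [-0.3  -0.99  8.56] jaw 18.87 x [ 1.6e-03 -6.0e-04 -1.0e+00]
q [ 0.125  0.698 -0.228  2.192  0.516  0.3   -0.218]
```

The scene picture shows the gripper around the disc at about (255,275), with the table and the green discs clear. The upward force of 7–8 N is unexplained, so I'll open the fingers and read it again.

Emit:
play_rows([
  [60, [0, 0, 0], [0, 0, 0]],
  [60, [0, 0, 0], [0, 0, 0]],
  [60, [0, 0, 0], [0, 0, 0]],
])

```text
clock: 4.6
tool_pos: [0.5226, -0.04, 0.0377]
ee_rot: [-0.259, 1.555, 0.259]
wrist_force: [-0.2, 0.2, 0.5]
grip_width: 0.644
```

```bash
python3 g.py .5222 -.0398 .039 20
```

```text
t 4.6 p [ 0.5226 -0.04    0.0377] grip mm 59.86 F [-0.21  0.24  0.47] jaw 18.91 x [ 1.e-04  1.e-04 -1.e+00]
q [ 0.125  0.7   -0.228  2.192  0.516  0.299 -0.218]
shift mm [-1.3   0.29 -0.36]
turn [-0.019   0.0001 -0.0001]
```

View pics/top1.png

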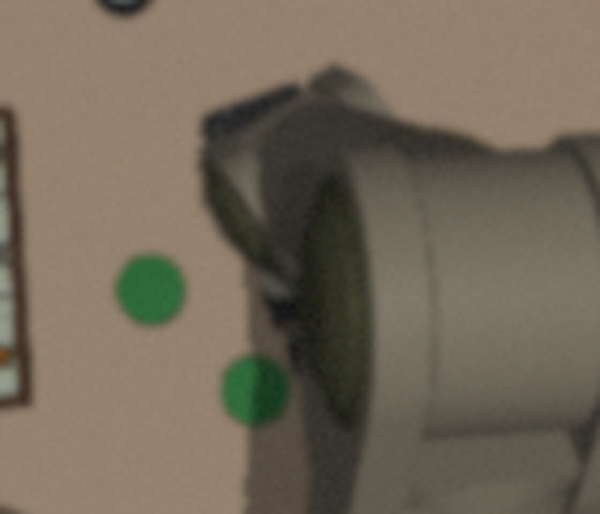

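The force went away when the fingers opened, so it was only friction from closing. I'll lift, turn about 90°, and do the second squeeze at the jaw angle I want at the recess.

Emit:
play_rows([
  [64, [-30, 0, 0], [0.14, 0, 0]],
  [64, [0, 0, 0], [0.142, 0, 0]],
  [64, [0, 0, 0], [0.142, 0, 0]],
  [64, [0, 0, 0], [0.142, 0, 0]],
  [64, [0, 0, 0], [0.142, 0, 0]],
  [64, [0, 0, 0], [0.142, 0, 0]],
  [64, [0, 0, 0], [0.142, 0, 0]],
  [64, [0, 0, 0], [0.142, 0, 0]],
  [64, [0, 0, 0], [0.142, 0, 0]],
  [64, [0, 0, 0], [0.142, 0, 0]],
  [64, [0, 0, 0], [0.142, 0, 0]],
  [64, [0, 0, 0], [0, 0, 0]],
])

```text
clock: 5.8
tool_pos: [0.5226, -0.0397, 0.0675]
ee_rot: [0.956, 1.351, -0.956]
wrist_force: [0.8, 0.2, 0.5]
grip_width: 0.688
```

```bash
python3 g.py .5230 -.0402 .037 -70.5
```

```text
t 5.8 p [ 0.5226 -0.0397  0.0675] grip mm 63.97 F [0.8  0.24 0.49] jaw -70.57 x [-2.e-04 -2.e-04 -1.e+00]
q [-0.082  0.641  0.072  2.195 -0.142  0.31  -1.121]
shift mm [30.53  0.23  0.58]
turn [-0.0013  0.0001  0.0003]
```

Emit:
play_rows([
  [64, [15, 0, 0], [0, 0, 0]],
  [64, [15, 0, 0], [0, 0, 0]],
  [64, [0, 0, 0], [0, 0, 0]],
  [46, [0, 0, 0], [0, 0, 0]],
  [46, [0, 0, 0], [0, 0, 0]],
  [46, [0, 0, 0], [0, 0, 0]],
  [46, [0, 0, 0], [0, 0, 0]],
  [46, [0, 0, 0], [0, 0, 0]],
], newtons=5)

```text
clock: 6.6
tool_pos: [0.5229, -0.04, 0.0381]
ee_rot: [0.955, 1.351, -0.954]
wrist_force: [-0.5, -0.7, 4.6]
grip_width: 0.537
```

```bash
python3 g.py .5230 -.0402 .037 -70.5
```

```text
t 6.6 p [ 0.5229 -0.04    0.0381] grip mm 49.9 F [-0.5  -0.68  4.63] jaw -70.46 x [ 8.e-04 -0.e+00 -1.e+00]
q [-0.07   0.695  0.055  2.205 -0.147  0.244 -1.114]
shift mm [1.08 0.02 0.21]
turn [ 0.0008  0.0003 -0.0007]
```

Emit:
play_rows([
  [40, [0, 0, 0], [0, 0, 0]],
  [40, [0, 0, 0], [0, 0, 0]],
  [40, [-20, 0, 0], [0, 0, 0]],
  [40, [-40, 0, 0], [0, 0, 0]],
  [40, [0, 0, 0], [0, 0, 0]],
  [40, [0, 0, 0], [0, 0, 0]],
], newtons=25)

```text
clock: 7.2
tool_pos: [0.5231, -0.0399, 0.0983]
ee_rot: [0.955, 1.35, -0.953]
wrist_force: [0.0, -0.0, -1.3]
grip_width: 0.525
```

```bash
python3 g.py .5223 -.2610 .09 -70.5
```

```text
t 7.2 p [ 0.5231 -0.0399  0.0983] grip mm 48.87 F [ 0.01 -0.03 -1.31] jaw -70.45 x [ 2.e-03  1.e-04 -1.e+00]
q [-0.094  0.587  0.09   2.181 -0.135  0.376 -1.124]
shift mm [  8.26 -74.75 208.13]
turn [ 0.0008  0.0006 -0.0019]
```

Emit:
play_rows([
  [40, [0, -12, 34], [0, 0, 0]],
  [40, [0, -15, 42], [0, 0, 0]],
  [40, [0, -15, 42], [0, 0, 0]],
  [40, [0, -15, 42], [0, 0, 0]],
  [40, [0, -12, 33], [0, 0, 0]],
  [40, [0, -5.5, 15], [0, 0, 0]],
  [40, [8, 0, 0], [0, 0, 0]],
  [40, [0, 0, 0], [0, 0, 0]],
  [40, [0, 0, 0], [0, 0, 0]],
])

```text
clock: 8.1
tool_pos: [0.5219, -0.2584, 0.0887]
ee_rot: [0.953, 1.355, -0.952]
wrist_force: [-0.5, 0.1, -1.5]
grip_width: 0.529
```

```bash
python3 g.py .5223 -.2610 .09 -70.5;python3 snap.py 2 220,120,360,250 360,200,480,320
```

```text
t 8.1 p [ 0.5219 -0.2584  0.0887] grip mm 49.2 F [-0.53  0.08 -1.52] jaw -70.32 x [-0.0016  0.0018 -1.    ]
q [ 0.336  0.644  0.039  2.05  -0.057  0.45  -0.808]
shift mm [-1.26 -0.48  2.56]
turn [ 0.0031 -0.0022  0.0009]
```

View pics/scene2.png

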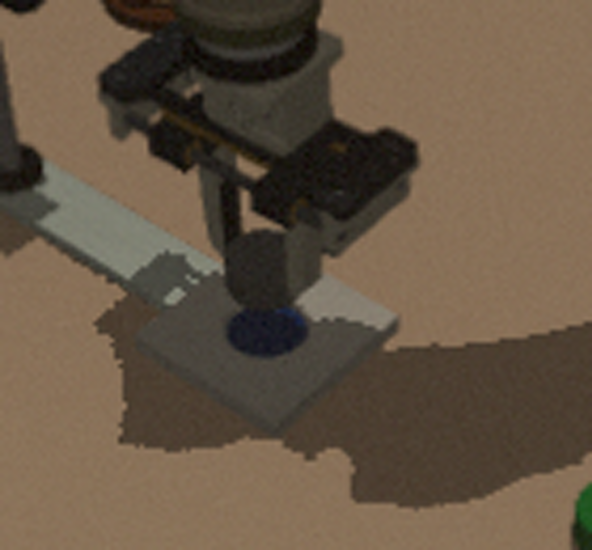

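View pics/top2.png

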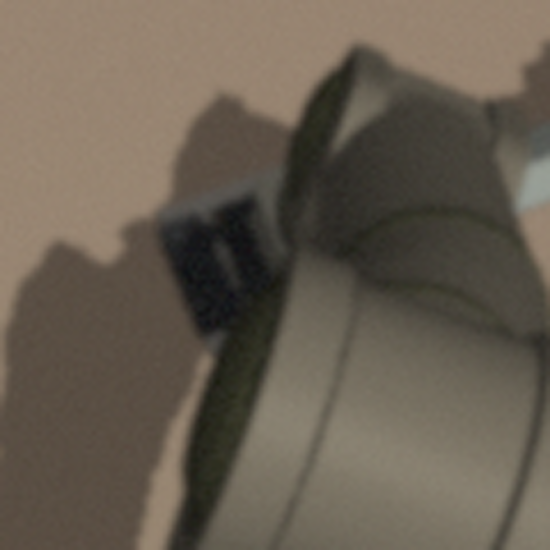

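```bash
cat > ov.py <<'E'
from h import *
import sys
def draw(tag,out,items,box,k=5,n='scene'):
    c=pickle.load(open(n+tag+'.pkl','rb'));x0,y0,x1,y1=box
    f=cv2.resize(c['frame'][y0:y1,x0:x1],None,fx=k,fy=k,interpolation=cv2.INTER_CUBIC)[:,:,::-1].copy()
    f=np.clip(f.astype(float)*1.6,0,255).astype(np.uint8)
    for P,col in items:
        q=(proj(c,P)-[x0,y0]+.5)*k-.5
        cv2.polylines(f,[np.round(q*8).astype(np.int32)],True,col,1,cv2.LINE_AA,3)
    cv2.imwrite(out,f)
def circ(x,y,z,r): t=np.linspace(0,2*np.pi,80,endpoint=False);return np.c_[x+r*np.cos(t),y+r*np.sin(t),np.full(80,z)]
def sq(x,y,z,yaw,a=.06):
    e=np.array([np.cos(yaw),np.sin(yaw)]);n=np.array([-e[1],e[0]])
    return np.array([[*(np.array([x,y])+a*(i*e+j*n)),z] for i,j in((1,1),(1,-1),(-1,-1),(-1,1))])
E
python3 - <<'E'
from ov import *
yaw=np.radians(-70.5)
draw('2','pics/ov2.png',[(circ(.5219,-.2584,.0506,.025),(0,255,0)),(circ(.5219,-.2584,.0746,.025),(0,255,0)),(circ(.5223,-.261,.014,.027),(0,0,255)),(sq(.5223,-.261,.014,yaw),(0,0,255))],(245,160,325,230),8)
draw('0','pics/ov0.png',[(circ(.5223,-.261,.007,.027),(0,255,255)),(circ(.5223,-.261,.014,.027),(0,0,255)),(sq(.5223,-.261,.014,yaw),(0,0,255))],(245,160,325,230),8)
E
```

```text
(no output)
```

View pics/ov2.png

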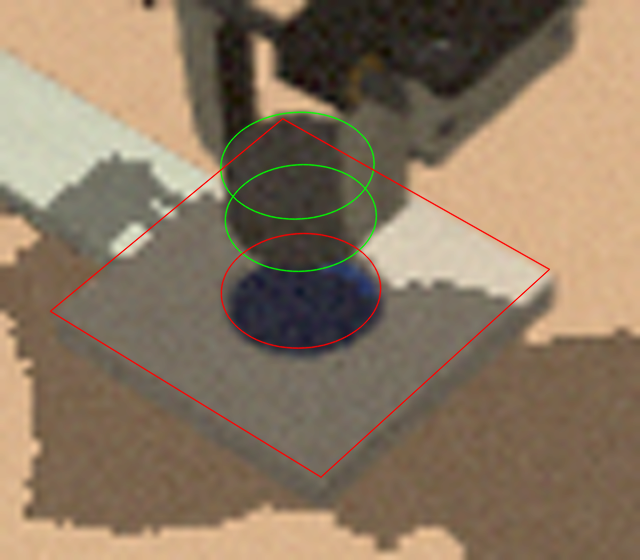

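View pics/ov0.png

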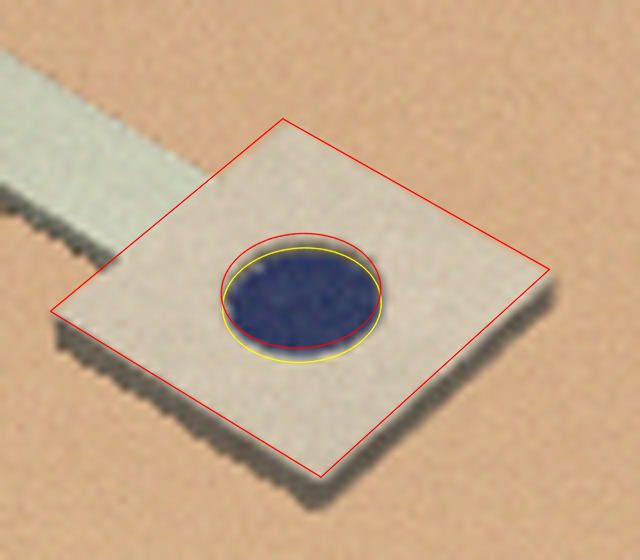

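```bash
python3 - <<'E'
from ov import *
draw('2','pics/ov2b.png',[(circ(.5219,-.2584,.0506,.025),(0,255,0))],(265,168,300,206),16)
a=cv2.imread('pics/ov2b.png');cv2.imwrite('pics/ov2b.png',np.clip((a.astype(float)/255)**.6*255*1.1,0,255).astype(np.uint8))
E
```

```text
(no output)
```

View pics/ov2b.png

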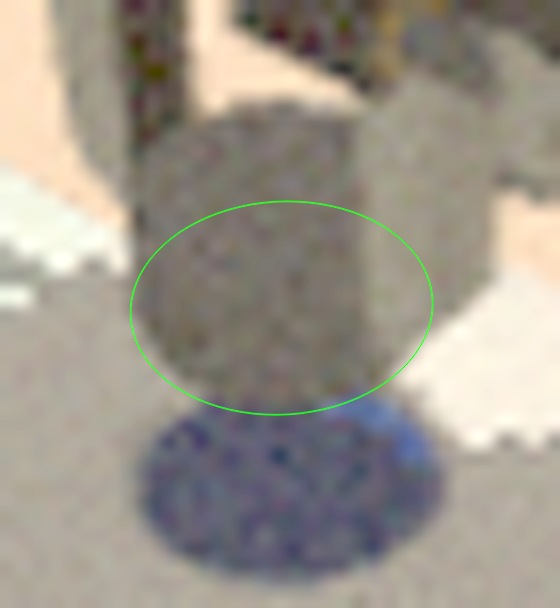

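```bash
cat > fit.py <<'E'
from ov import *
from scipy.optimize import minimize
from scipy.ndimage import map_coordinates,gaussian_filter
def edgepts(x,y,yaw,d,z=.014,foot=True):
    # points on square offset d outward; skip foot part on +x edge
    e=np.array([np.cos(yaw),np.sin(yaw)]);n=np.array([-e[1],e[0]]);out=[]
    t=np.linspace(-.054,.054,60)
    for k,(a,b) in enumerate(((e,n),(n,e),(-e,n),(-n,e))):
        tt=t[np.abs(t)>.03] if k==0 else t
        out.append(np.array([x,y])+(.06+d)*a+tt[:,None]*b)
    P=np.vstack(out);return np.c_[P,np.full(len(P),z)]
def fitplate(c,x0=(.5225,-.2595,np.radians(-70.5)),dd=.002):
    g=gaussian_filter(c['frame'].astype(float).sum(2) if 0 else cv2.cvtColor(c['frame'],cv2.COLOR_RGB2GRAY).astype(float)+0.6*(c['frame'][...,2].astype(float)-c['frame'][...,0]),.6)
    def S(P): q=proj(c,P);return map_coordinates(g,[q[:,1],q[:,0]],order=1)
    def cost(v):
        return -np.mean(np.clip(S(edgepts(*v,-dd))-S(edgepts(*v,dd)),-100,60))
    best=min((minimize(cost,np.array(x0)+[a,b,0],method='Nelder-Mead',options=dict(initial_simplex=np.array(x0)+[a,b,0]+np.array([[0,0,0],[.003,0,0],[0,.003,0],[0,0,.03]]),xatol=1e-6,fatol=1e-5)) for a in(-.002,0,.002) for b in(-.002,0,.002)),key=lambda r:r.fun)
    return best
if __name__=='__main__':
    for n in('scene','top'):
        c=pickle.load(open(n+'0.pkl','rb'))
        for dd in(.0015,.0025,.0035):
            r=fitplate(c,dd=dd);print(n,dd,r.x[:2].round(4),np.degrees(r.x[2]).round(2),r.fun)
    c=pickle.load(open('scene0.pkl','rb'))
    p=np.array([[.5225,-.259,.014]]);print('J px/mm dx,dy',[(proj(c,p+d)-proj(c,p)).round(3) for d in([[.001,0,0]],[[0,.001,0]])])
E
python3 fit.py
```

```text
scene 0.0015 [ 0.5226 -0.2583] -71.48 -19.358490662628842
scene 0.0025 [ 0.5226 -0.2584] -71.52 -29.294133912618268
scene 0.0035 [ 0.5227 -0.2585] -71.51 -35.99839212940658
top 0.0015 [ 0.5235 -0.2604] -71.53 -10.642206927718949
top 0.0025 [ 0.5235 -0.2604] -71.33 -16.881273111057805
top 0.0035 [ 0.5235 -0.2605] -71.23 -22.040313475282705
J px/mm dx,dy [array([[-0.32 ,  0.142]]), array([[0.184, 0.225]])]
```

```bash
python3 g.py .5235 -.2592 .060 -71.4
```

```text
t 8.2 p [ 0.5223 -0.2589  0.0894] grip mm 49.22 F [ 0.54  1.14 -0.5 ] jaw -70.32 x [-5.e-04  9.e-04 -1.e+00]
q [ 0.336  0.643  0.04   2.05  -0.057  0.451 -0.808]
shift mm [29.37  1.06  0.74]
turn [ 0.0189 -0.0011  0.0002]
```

Emit:
play_rows([
  [40, [15, 1, 0.7], [0.019, 0, 0]],
  [40, [14.5, 0, 0], [0, 0, 0]],
  [40, [0, 0, 0], [0, 0, 0]],
  [40, [0, 0, 0], [0, 0, 0]],
  [40, [0, 0, 0], [0, 0, 0]],
])

```text
clock: 8.7
tool_pos: [0.5231, -0.2613, 0.06]
ee_rot: [0.969, 1.345, -0.969]
wrist_force: [-0.7, 0.4, -0.6]
grip_width: 0.528
```

```bash
python3 g.py .5235 -.2592 .060 -71.4;python3 snap.py 3 265,165,305,215 360,200,480,320; python3 g.py; python3 - <<'E'
from ov import *
c=pickle.load(open('scene3.pkl','rb'))
f=c['frame'][165:225,250:315];f=cv2.resize(f,None,fx=10,fy=10,interpolation=cv2.INTER_CUBIC)[:,:,::-1]
cv2.imwrite('pics/s3.png',np.clip((f.astype(float)/255)**.6*300,0,255).astype(np.uint8))
E
```

```text
t 8.7 p [ 0.5231 -0.2613  0.06  ] grip mm 49.12 F [-0.7   0.38 -0.62] jaw -71.57 x [-2.e-04  0.e+00 -1.e+00]
q [ 0.34   0.691  0.04   2.058 -0.066  0.394 -0.818]
shift mm [ 0.05  1.03 -1.89]
turn [-0.0029 -0.0001  0.0002]
t 8.8 p [ 0.5233 -0.2614  0.0604] grip mm 49.02 F [ 0.43  0.87 -0.82] jaw -71.57 x [ 5.e-04 -3.e-04 -1.e+00]
q [ 0.34   0.69   0.04   2.058 -0.066  0.394 -0.818]
```

View pics/s3.png

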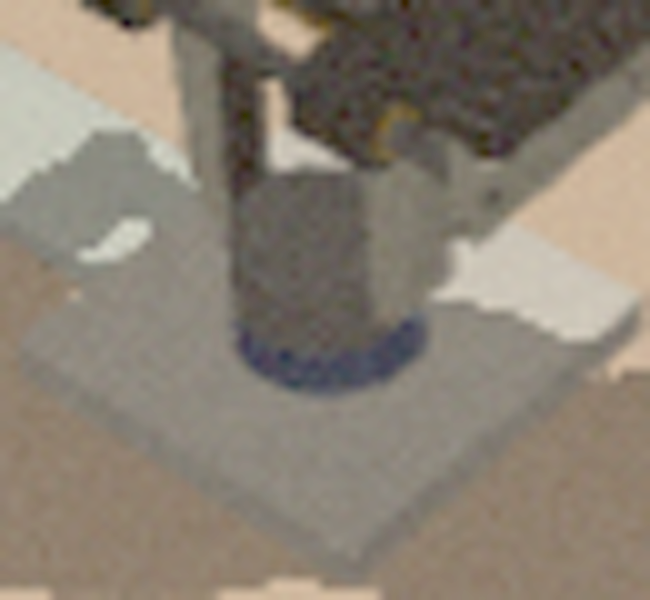

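```bash
python3 - <<'E'
from ov import *
draw('3','pics/ov3.png',[(circ(.5232,-.2613,.022,.025),(0,255,0)),(circ(.5232,-.2613,.046,.025),(0,255,0)),(circ(.5226,-.2584,.014,.027),(0,0,255))],(265,170,303,212),14)
a=cv2.imread('pics/ov3.png');cv2.imwrite('pics/ov3.png',np.clip((a.astype(float)/255)**.6*255*1.1,0,255).astype(np.uint8))
E
```

```text
(no output)
```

View pics/ov3.png

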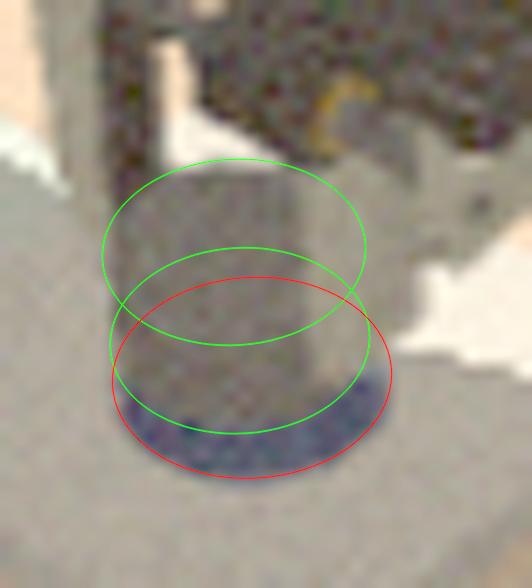

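Emit:
play_rows([
  [40, [6, 0.7, -2.1], [0, 0, 0]],
  [40, [0, 0, 0], [0, 0, 0]],
  [40, [0, 0, 0], [0, 0, 0]],
  [40, [0, 0, 0], [0, 0, 0]],
])

```text
clock: 9.2
tool_pos: [0.5231, -0.2591, 0.0541]
ee_rot: [0.969, 1.344, -0.969]
wrist_force: [0.4, -0.1, 0.3]
grip_width: 0.527
```

```bash
python3 g.py .5232 -.2592 .0535 -71.4;python3 snap.py 4 265,165,305,215 360,200,480,320; python3 g.py; python3 - <<'E'
from ov import *
draw('4','pics/ov4.png',[],(265,170,303,212),14)
a=cv2.imread('pics/ov4.png');cv2.imwrite('pics/ov4.png',np.clip((a.astype(float)/255)**.6*255*1.1,0,255).astype(np.uint8))
draw('4','pics/ov4b.png',[(circ(.5232,-.2592,.016,.025),(0,255,0)),(circ(.5226,-.2584,.014,.027),(0,0,255))],(265,170,303,212),14)
E
```

```text
t 9.2 p [ 0.5231 -0.2591  0.0541] grip mm 49.05 F [ 0.42 -0.13  0.26] jaw -71.56 x [-0. -0. -1.]
q [ 0.337  0.7    0.039  2.063 -0.067  0.38  -0.821]
shift mm [0.62 0.01 0.16]
turn [-0.0028  0.      0.    ]
t 9.3 p [ 0.5232 -0.2591  0.0542] grip mm 49.65 F [ 0.16  0.05 -0.41] jaw -71.56 x [ 1.e-04 -1.e-04 -1.e+00]
q [ 0.337  0.7    0.039  2.063 -0.067  0.38  -0.821]
```

View pics/ov4.png

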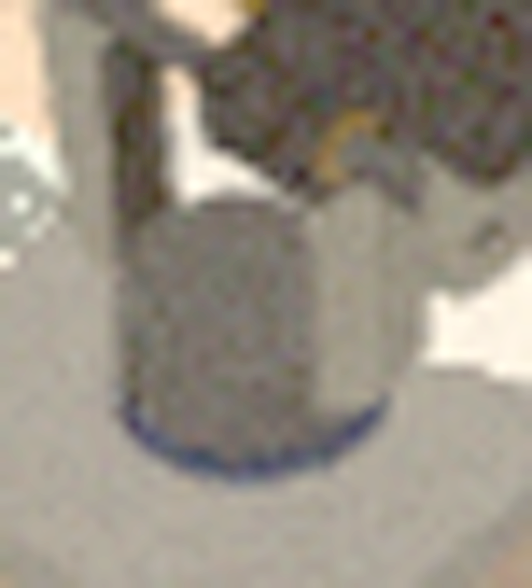

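View pics/ov4b.png

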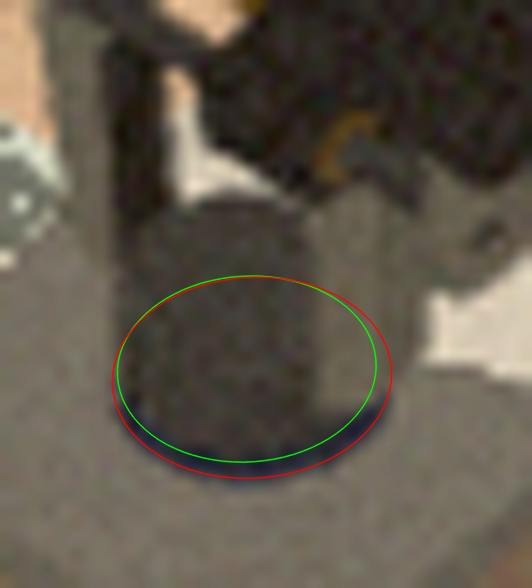

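```bash
cat > cres.py <<'E'
from ov import *
from scipy.optimize import least_squares
def low(c,P,cols):
    q=proj(c,P);ctr=q.mean(0);  # lower half
    i=q[:,1]>ctr[1]-2; s=q[i];o=np.argsort(s[:,0]);s=s[o]
    out=np.interp(cols,s[:,0],s[:,1],left=np.nan,right=np.nan)
    return out
def blue(c): f=cv2.GaussianBlur(c['frame'],(0,0),.01).astype(float) if 0 else c['frame'].astype(float);return f[...,2]-f[...,0]
def run(tag,zb,guess):
    c=pickle.load(open(f'scene{tag}.pkl','rb'));b=blue(c)
    c2=pickle.load(open('scene2.pkl','rb'));b2=blue(c2)
    ref=np.median(b2[196:202,276:290]);
    cols=np.arange(274,291);th=[];
    for u in cols:
        col=b[190:212,u]; base=np.median(b[206:212,u]); # plate in shadow below
        w=np.clip((b[193:207,u]-base),-3,None); w=np.where(w>4,w,0);th.append(w.sum()/(ref-base))
    th=np.array(th)
    rim=low(c,circ(.5226,-.2584,.014,.027),cols)
    def res(v): 
        m=rim-low(c,circ(v[0],v[1],zb,.025),cols);return np.nan_to_num(m-th)
    r=least_squares(res,guess,loss='soft_l1',f_scale=.2,diff_step=1e-4)
    m=rim-low(c,circ(r.x[0],r.x[1],zb,.025),cols)
    m0=rim-low(c,circ(.5226,-.2584,zb,.025),cols)
    print(tag,'ref',ref,'disc in cam frame',r.x.round(4),'offset from rim mm',((r.x-[.5226,-.2584])*1e3).round(2))
    print(np.c_[cols,th.round(2),m.round(2),m0.round(2)].T)
if __name__=='__main__':
    run('3',.022,(.5232,-.2613));run('4',.016,(.5232,-.2591))
E
python3 cres.py
```

```text
3 ref 10.0 disc in cam frame [ 0.3165 -0.4016] offset from rim mm [-206.14 -143.18]
[[274.   275.   276.   277.   278.   279.   280.   281.   282.   283.
  284.   285.   286.   287.   288.   289.   290.  ]
 [  3.61   4.89   4.4    4.83   5.5    5.55   5.47   5.36   6.04   5.43
    4.5    5.07   5.16   4.62   4.65   4.81   4.89]
 [   nan    nan    nan    nan    nan    nan    nan    nan    nan    nan
     nan    nan    nan    nan    nan    nan    nan]
 [  2.96   2.77   2.68   2.65   2.62   2.61   2.6    2.6    2.6    2.62
    2.63   2.65   2.69   2.72   2.79   2.88   3.04]]
4 ref 10.0 disc in cam frame [ 0.0593 -0.492 ] offset from rim mm [-463.28 -233.62]
[[274.   275.   276.   277.   278.   279.   280.   281.   282.   283.
  284.   285.   286.   287.   288.   289.   290.  ]
 [  2.96   4.16   2.7    3.86   3.71   2.93   4.22   4.2    4.06   3.7
    4.04   2.91   2.7    2.57   2.35   2.13   2.3 ]
 [   nan    nan    nan    nan    nan    nan    nan    nan    nan    nan
     nan    nan    nan    nan    nan    nan    nan]
 [  1.61   1.34   1.22   1.16   1.11   1.09   1.07   1.06   1.06   1.06
    1.07   1.08   1.11   1.14   1.19   1.27   1.41]]
```

```bash
python3 - <<'E'
from cres import *
for t in '234':
    c=pickle.load(open(f'scene{t}.pkl','rb'));b=blue(c)
    print(t,'rows 184..207'); 
    for a,e in((275,278),(278,281),(281,284),(284,287),(287,290)): print((a+e-1)/2,b[184:208,a:e].mean(1).round(0).astype(int))
for z,X,Y,r in((.014,.5226,-.2584,.027),(.016,.5226,-.2584,.025),(.016,.5231,-.2591,.025),(.022,.5231,-.2613,.025)):
    print(z,X,Y,low(c,circ(X,Y,z,r),np.array([276,279,282,285,288])).round(2))
E
```

```text
2 rows 184..207
276.0 [ -8  -9 -10  -8 -11 -10  -7  -9 -12  -8   7  10  10   7  12   9   7   7
   3  -9 -13 -12 -12 -13]
279.0 [ -5  -9  -8  -9 -10 -10  -7  -7  -8   4   9   9   9   8  11   8  10   9
  10   7  -7 -15 -15 -14]
282.0 [ -4  -7  -8  -9  -9  -9  -7  -6 -10   2   9   9  12   9  11   9  11  10
  10   9   2 -13 -14 -14]
285.0 [-10  -8  -9  -8  -8  -9  -8  -6  -8  20   9  11   9  11  10  10  12   9
   7   7  -7 -13 -14 -13]
288.0 [-14 -12 -15 -13 -12 -11 -10 -11  -2  29  27  11  11  10   7   8  12   9
   5  -6 -13 -14 -13 -14]
3 rows 184..207
276.0 [ -9  -8  -9  -9  -7  -7  -8  -7  -6  -7 -12  -6  -8  -8  -5   4   8   8
   3  -9 -14 -13 -12 -13]
279.0 [ -8  -7  -8  -6  -9  -9  -7  -9  -8  -8  -7 -10  -8 -11  -7  -7   7  10
   8   9  -8 -12 -14 -14]
282.0 [ -7  -8  -8  -9 -10  -7  -7  -9  -7  -8  -7 -11 -10  -7 -10  -7   2  10
   9   9   3 -13 -14 -13]
285.0 [ -8  -9 -10 -10  -8  -8  -8 -11  -7  -9  -9  -9  -7  -7  -9  -8   8  10
  11   4  -7 -15 -13 -13]
288.0 [-14 -15 -15 -14 -15 -16 -16 -15 -14 -13 -13 -14 -16 -10   1   8  10  10
   4  -6 -14 -14 -13 -13]
4 rows 184..207
276.0 [-11  -7 -10 -10  -9  -7  -8  -6 -10  -8  -7  -8  -8  -8 -10  -6  -2   8
   2  -8 -13 -14 -14 -14]
279.0 [-10  -8  -9  -7  -8  -8  -8  -6  -7  -9  -9  -9  -9  -8  -8  -7  -9  -9
   8   9 -10 -14 -14 -13]
282.0 [ -8 -10  -9  -8  -8  -8  -8  -9  -5  -9  -7 -11  -8  -9  -8  -7  -8  -8
  -2   8   4 -13 -12 -13]
285.0 [ -9  -9 -10  -9  -7  -9  -8  -8  -7 -10  -9  -6 -11 -10  -9  -7  -8  -6
   6   7  -8 -12 -14 -11]
288.0 [-12 -15 -14 -14 -12 -14 -15 -14 -14 -13 -14 -13 -13 -13 -13  -9  -2   3
   3  -5 -13 -13 -13 -12]
0.014 0.5226 -0.2584 [202.11 203.3  203.66 203.36 202.31]
0.016 0.5226 -0.2584 [200.88 202.21 202.6  202.27 201.12]
0.016 0.5231 -0.2591 [200.99 202.2  202.51 202.11 200.86]
0.022 0.5231 -0.2613 [199.24 200.25 200.44 199.92 198.48]
```

```bash
cat > rec.py <<'E'
from ov import *
from scipy.optimize import least_squares
from scipy.ndimage import gaussian_filter
def render(c,x,y,r,box,ss=8,sig=.5):
    x0,y0,x1,y1=box
    def poly(P):
        m=np.zeros(((y1-y0)*ss,(x1-x0)*ss),np.uint8)
        q=((proj(c,P)-[x0,y0]+.5)*ss-.5);cv2.fillPoly(m,[np.round(q*16).astype(np.int32)],255,cv2.LINE_AA,4);return m
    m=np.minimum(poly(circ(x,y,.014,r)),poly(circ(x,y,.007,r))).astype(float)/255
    m=gaussian_filter(m,sig*ss);return m.reshape(y1-y0,ss,x1-x0,ss).mean((1,3))
for n,box in(('scene',(265,180,303,214)),('top',(400,240,440,277))):
    c=pickle.load(open(n+'0.pkl','rb'));x0,y0,x1,y1=box
    f=c['frame'][y0:y1,x0:x1].astype(float);b=f[...,2]-f[...,0]
    for free in(0,1):
        def model(v):
            m=render(c,v[0],v[1],v[2] if free else .027,box,sig=v[3]);A=np.c_[m.ravel(),np.ones(m.size)]
            k=np.linalg.lstsq(A,b.ravel(),rcond=None)[0];return A@k-b.ravel(),k
        r=least_squares(lambda v:model(v)[0],[.523,-.2595,.027,.7 if n=='scene' else 1.2],diff_step=[2e-3,4e-3,1e-2,.1],x_scale=[.001,.001,.001,.3])
        print(n,free,r.x.round(4),r.cost,model(r.x)[1])
E
python3 rec.py
```

```text
scene 0 [ 0.523  -0.2579  0.027   0.4973] 30738.458311533443 [ 51.18600433 -22.72039561]
scene 1 [ 0.523  -0.2579  0.0272  0.5074] 30652.877743908943 [ 50.91856026 -22.79235459]
top 0 [ 0.523  -0.2592  0.0271  1.4438] 42101.03691513464 [ 54.80555117 -11.0212257 ]
top 1 [ 0.5229 -0.2593  0.0248  1.1558] 35655.09696911221 [ 58.45191742 -10.1212832 ]
```

Emit:
play_rows([
  [40, [0, 0.5, -0.5], [0, 0, 0]],
  [40, [2, 0, 0], [0, 0, 0]],
  [40, [2, 0, 0], [0, 0, 0]],
  [40, [1, 0, 0], [0, 0, 0]],
  [40, [0, 0, 0], [0, 0, 0]],
  [40, [0, 0, 0], [0, 0, 0]],
])

```text
clock: 9.9
tool_pos: [0.5234, -0.2584, 0.049]
ee_rot: [0.969, 1.345, -0.969]
wrist_force: [-0.7, -0.3, -1.6]
grip_width: 0.532
```

```bash
python3 g.py .5234 -.2585 .0451 -71.4
```

```text
t 9.9 p [ 0.5234 -0.2584  0.049 ] grip mm 49.49 F [-0.7  -0.29 -1.64] jaw -71.57 x [-1.e-04  0.e+00 -1.e+00]
q [ 0.336  0.708  0.038  2.064 -0.068  0.37  -0.821]
shift mm [ 3.93 -0.03  0.08]
turn [-0.0029 -0.0001  0.0001]
```

No contact force with the disc's bottom already below the plate top, so it is entering the recess. I'll go down the rest.

Emit:
play_rows([
  [40, [1.5, 0, 0], [0, 0, 0]],
  [40, [1.5, 0, 0], [0, 0, 0]],
  [40, [0.8, 0, 0], [0, 0, 0]],
  [40, [0, 0, 0], [0, 0, 0]],
  [40, [0, 0, 0], [0, 0, 0]],
])

```text
clock: 10.4
tool_pos: [0.5234, -0.2584, 0.0453]
ee_rot: [0.969, 1.345, -0.969]
wrist_force: [0.1, -0.2, -0.1]
grip_width: 0.529
```

```bash
python3 g.py .5234 -.2585 .0451 -71.4;python3 snap.py 5 250,165,315,225 360,200,480,320; python3 g.py
```

```text
t 10.4 p [ 0.5234 -0.2584  0.0453] grip mm 49.24 F [ 0.09 -0.22 -0.06] jaw -71.56 x [-1.e-04 -0.e+00 -1.e+00]
q [ 0.337  0.714  0.037  2.065 -0.068  0.363 -0.821]
shift mm [ 0.17 -0.03  0.08]
turn [-0.0028 -0.      0.0001]
t 10.5 p [ 0.5234 -0.2584  0.0453] grip mm 49.4 F [-0.31 -0.05 -1.15] jaw -71.56 x [-0. -0. -1.]
q [ 0.337  0.714  0.037  2.065 -0.068  0.363 -0.821]
```

View pics/scene5.png

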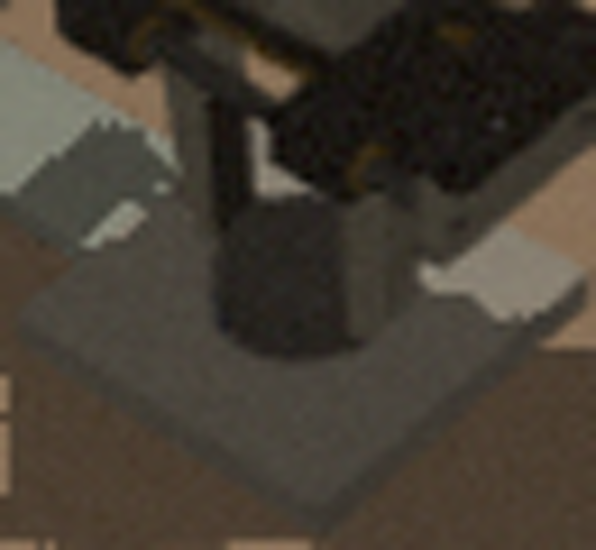

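The disc sits in the recess, with no blue crescent showing. I'll lower until it makes contact, then release.

Emit:
play_rows([
  [40, [0.6, 0, 0], [0, 0, 0]],
  [40, [0.6, 0, 0], [0, 0, 0]],
  [40, [0, 0, 0], [0, 0, 0]],
  [40, [0, 0, 0], [0, 0, 0]],
])

```text
clock: 10.9
tool_pos: [0.5235, -0.2584, 0.0451]
ee_rot: [0.969, 1.344, -0.969]
wrist_force: [-2.3, 1.5, 12.0]
grip_width: 0.527
```

```bash
python3 g.py .5234 -.2585 .0451 -71.4
```

```text
t 10.9 p [ 0.5235 -0.2584  0.0451] grip mm 49.04 F [-2.28  1.49 12.05] jaw -71.56 x [ 5.e-04 -1.e-04 -1.e+00]
q [ 0.337  0.714  0.037  2.066 -0.068  0.362 -0.821]
shift mm [-0.   -0.1   0.04]
turn [-0.0029  0.0003 -0.0004]
```

Contact at 12 N with TCP z at 0.0451, which matches a disc lying on the recess floor. I'll release slowly and rise straight up.

Emit:
play_rows([
  [40, [-0.8, 0, 0], [0, 0, 0]],
  [40, [0, 0, 0], [0, 0, 0]],
  [52, [0, 0, 0], [0, 0, 0]],
  [56, [0, 0, 0], [0, 0, 0]],
  [60, [0, 0, 0], [0, 0, 0]],
  [62, [0, 0, 0], [0, 0, 0]],
  [62, [-10, 0, 0], [0, 0, 0]],
  [62, [-30, 0, 0], [0, 0, 0]],
  [62, [-40, 0, 0], [0, 0, 0]],
  [62, [-45, 0, 0], [0, 0, 0]],
  [62, [0, 0, 0], [0, 0, 0]],
], newtons=10)

```text
clock: 12.0
tool_pos: [0.5258, -0.2597, 0.1759]
ee_rot: [0.97, 1.335, -0.966]
wrist_force: [-0.2, 0.0, -0.4]
grip_width: 0.668
```

```bash
python3 g.py .449 .186 .20 -3;python3 snap.py 6 245,160,325,225 360,200,480,320
```

```text
t 12.0 p [ 0.5258 -0.2597  0.1759] grip mm 62.1 F [-0.23  0.03 -0.35] jaw -71.6 x [ 0.0083 -0.0034 -1.    ]
q [ 0.316  0.516  0.066  1.995 -0.056  0.623 -0.831]
shift mm [ -26.22   68.06 -447.03]
turn [-1.1972  0.0092 -0.0025]
```

View pics/scene6.png

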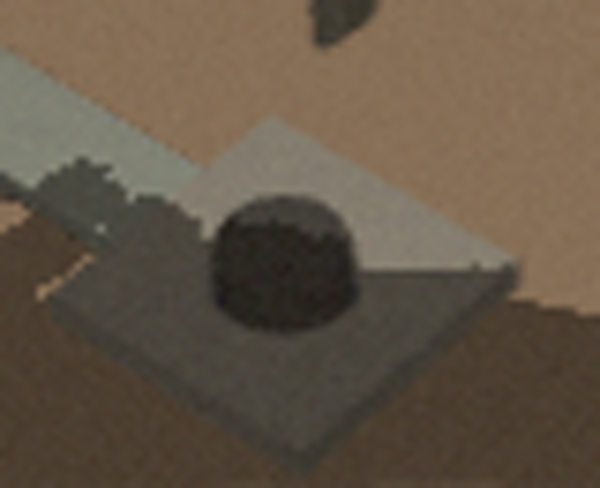

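The disc lies in the recess, flat and released, at (283,265) in the crop. Next I'll locate the amber bangle precisely while moving away.

```bash
cat > ring.py <<'E'
from ov import *
from scipy.optimize import least_squares
from scipy.ndimage import gaussian_filter
def ringseg(x,y,z,yaw,zmin=None,N=72,tilt=0.0):
    ax=np.array([np.cos(yaw),np.sin(yaw),0]);t=np.array([-np.sin(yaw),np.cos(yaw),0]);k=np.array([0,0,1.])
    a=np.linspace(0,2*np.pi,N+1);out=[]
    for i in range(N):
        P=[]
        for th in a[i:i+2]:
            for r in(.029,.038):
                for s in(-.006,.006):
                    P.append(np.array([x,y,z])+s*ax+r*(np.cos(th)*t+np.sin(th)*k))
        P=np.array(P)
        if zmin is not None and P[:,2].mean()<zmin: continue
        out.append(P)
    return out
def rmask(c,segs,box,ss=6,sig=.6):
    x0,y0,x1,y1=box;m=np.zeros(((y1-y0)*ss,(x1-x0)*ss),np.uint8)
    Q=proj(c,np.vstack(segs)).reshape(len(segs),8,2)
    for q in Q:
        h=cv2.convexHull(np.round(((q-[x0,y0]+.5)*ss-.5)*16).astype(np.int32))
        cv2.fillConvexPoly(m,h,255,cv2.LINE_AA,4)
    m=gaussian_filter(m.astype(float)/255,sig*ss);return m.reshape(y1-y0,ss,x1-x0,ss).mean((1,3))
if __name__=='__main__':
    for n,box,sg in(('scene',(395,278,435,325),.5),('top',(250,272,292,294),1.2)):
        c=pickle.load(open(n+'0.pkl','rb'));x0,y0,x1,y1=box
        f=c['frame'][y0:y1,x0:x1].astype(float);b=f[...,0]-f[...,2];b=b/(f.sum(2)+20)
        def model(v):
            m=rmask(c,ringseg(v[0],v[1],.044,v[2],.032),box,sig=sg);A=np.c_[m.ravel(),np.ones(m.size)]
            k=np.linalg.lstsq(A,b.ravel(),rcond=None)[0];return (A@k-b.ravel())*100,k
        r=least_squares(lambda v:model(v)[0],[.449,.186,.05],diff_step=[1e-3,3e-3,.3],x_scale=[.001,.001,.03],loss='soft_l1')
        print(n,r.x[:2].round(4),'yaw',np.degrees(r.x[2]).round(2),r.cost,model(r.x)[1].round(2))
E
python3 ring.py
```

```text
scene [0.4504 0.1945] yaw 3.46 8738.33090916407 [0.32 0.13]
top [0.4495 0.1893] yaw 1.25 2362.184096598402 [0.29 0.04]
```

Emit:
play_rows([
  [70, [-6, 12, -46], [0, 0, 0]],
  [70, [-6, 7, -46], [0, 0, 0]],
  [70, [-6, 7, -46], [0, 0, 0]],
  [70, [-6, 7, -46], [0, 0, 0]],
  [60, [0, 7, -46], [0, 0, 0]],
  [60, [0, 7, -46], [0, 0, 0]],
  [60, [0, 7, -46], [0, 0, 0]],
  [60, [0, 7, -46], [0, 0, 0]],
  [60, [0, 7, -40], [0, 0, 0]],
  [60, [0, 0, -30], [0, 0, 0]],
])

```text
clock: 13.1
tool_pos: [0.4484, 0.1814, 0.1928]
ee_rot: [0.966, 1.346, -0.968]
wrist_force: [0.2, 0.0, 0.4]
grip_width: 0.646
```

```bash
python3 g.py .449 .186 .20 4
```

```text
t 13.1 p [0.4484 0.1814 0.1928] grip mm 60.1 F [0.17 0.04 0.39] jaw -71.42 x [-1.5e-03 -3.0e-04 -1.0e+00]
q [-0.57   0.391  0.092  2.196 -0.067  0.559 -1.675]
shift mm [-7.16  2.01 -4.21]
turn [-1.3163e+00 -1.2000e-03  1.2000e-03]
```

Emit:
play_rows([
  [60, [0, 0, 0], [-0.144, 0, 0]],
  [60, [0, 0, 0], [-0.144, 0, 0]],
  [60, [0, 0, 0], [-0.144, 0, 0]],
  [60, [0, 0, 0], [-0.144, 0, 0]],
  [50, [0, 0, 0], [-0.144, 0, 0]],
  [50, [0, 0, 0], [-0.144, 0, 0]],
  [50, [0, 0, 0], [-0.144, 0, 0]],
  [50, [0, 0, 0], [-0.144, 0, 0]],
  [50, [0, 0, 0], [-0.144, 0, 0]],
  [50, [0, 0, 0], [0, 0, 0]],
])

```text
clock: 14.1
tool_pos: [0.4488, 0.1782, 0.1928]
ee_rot: [-0.039, 1.573, 0.038]
wrist_force: [-0.1, 0.2, -0.0]
grip_width: 0.534
```

```bash
python3 g.py .4495 .1893 .12 3; python3 - <<'E'
from ring import *
c=pickle.load(open('scene0.pkl','rb'))
def edges(x,y,yaw,col):
    ax=np.array([np.cos(yaw),np.sin(yaw),0]);t=np.array([-np.sin(yaw),np.cos(yaw),0]);k=np.array([0,0,1.])
    a=np.linspace(0,2*np.pi,80,endpoint=False)
    return [(np.array([x,y,.044])+s*ax+r*(np.cos(a)[:,None]*t+np.sin(a)[:,None]*k),col) for r in(.029,.038) for s in(-.006,.006)]
draw('0','pics/r1.png',edges(.4495,.1893,.04,(0,255,0)),(385,270,440,330),10)
draw('0','pics/r2.png',edges(.4504,.1945,.06,(0,255,0)),(385,270,440,330),10)
E
```

```text
t 14.1 p [0.4488 0.1782 0.1928] grip mm 49.65 F [-0.11  0.22 -0.04] jaw 2.81 x [-2.4e-03 -5.0e-04 -1.0e+00]
q [-0.282  0.402 -0.284  2.18   0.198  0.586 -0.661]
shift mm [72.84 11.09  1.45]
turn [-0.0034 -0.0024  0.0003]
```

View pics/r1.png

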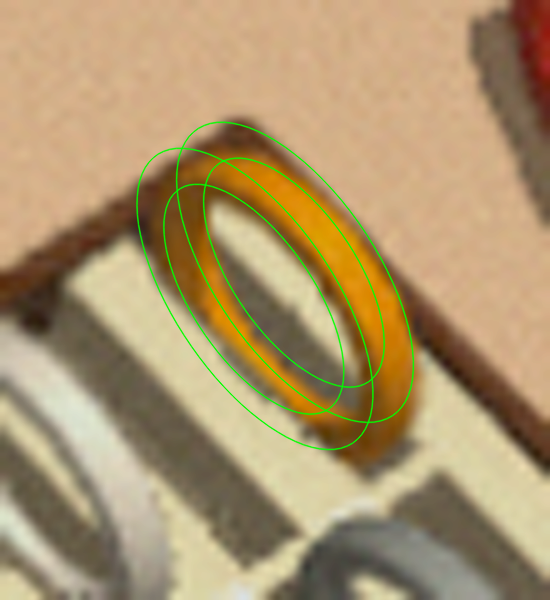

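View pics/r2.png

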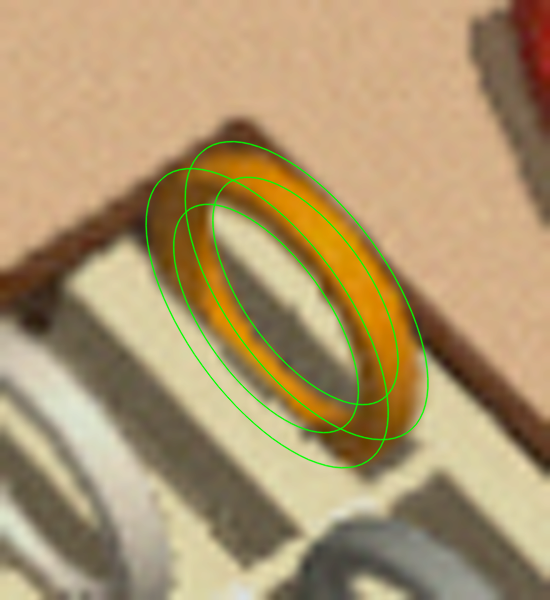

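The scene and top fits disagree by about 5 mm in y for the bangle. I'll hover just above it and judge from where the fingers appear.

Emit:
play_rows([
  [44, [25, 7, 1], [0, 0, 0]],
  [44, [25, 7, 0], [0, 0, 0]],
  [44, [0, 0, 0], [0, 0, 0]],
  [44, [0, 0, 0], [0, 0, 0]],
])

```text
clock: 14.5
tool_pos: [0.4491, 0.1925, 0.1435]
ee_rot: [-0.037, 1.573, 0.035]
wrist_force: [-0.1, -0.2, 0.3]
grip_width: 0.472
```

```bash
python3 g.py .4495 .1925 .10 3; python3 snap.py 7 370,220,460,330 220,220,320,310; python3 g.py
```

```text
t 14.5 p [0.4491 0.1925 0.1435] grip mm 43.92 F [-0.11 -0.2   0.35] jaw 2.6 x [-0.0021 -0.0012 -1.    ]
q [-0.347  0.486 -0.24   2.212  0.248  0.47  -0.737]
shift mm [43.52  0.07  0.45]
turn [-0.007  -0.0022  0.0011]
t 14.6 p [0.4499 0.1925 0.1445] grip mm 43.77 F [-0.67 -0.04 -0.6 ] jaw 2.61 x [ 3.e-04 -1.e-04 -1.e+00]
q [-0.346  0.484 -0.24   2.212  0.248  0.47  -0.736]
```

View pics/scene7.png

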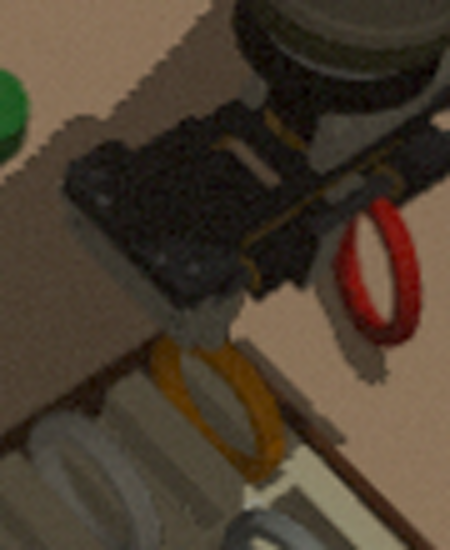

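View pics/top7.png

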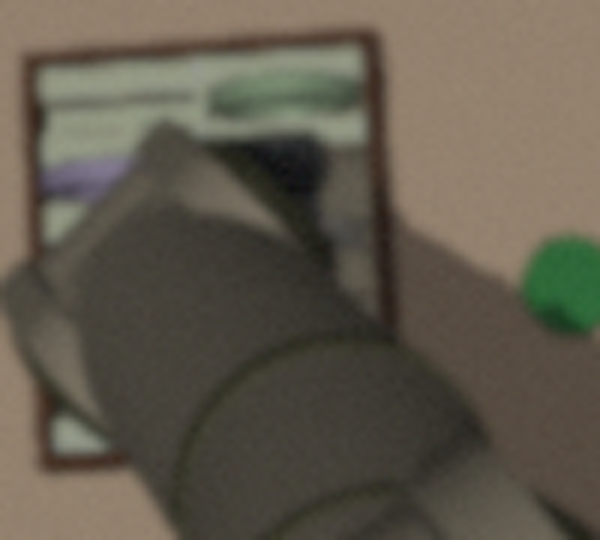

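```bash
python3 - <<'E'
from ring import *
def edges(x,y,yaw,col):
    ax=np.array([np.cos(yaw),np.sin(yaw),0]);t=np.array([-np.sin(yaw),np.cos(yaw),0]);k=np.array([0,0,1.])
    a=np.linspace(0,2*np.pi,80,endpoint=False)
    return [(np.array([x,y,.044])+s*ax+r*(np.cos(a)[:,None]*t+np.sin(a)[:,None]*k),col) for r in(.029,.038) for s in(-.006,.006)]
p=np.array([.4492,.1925,.1435]);yaw=np.radians(2.6)
ax=np.array([np.cos(yaw),np.sin(yaw),0]);t=np.array([-np.sin(yaw),np.cos(yaw),0]);k=np.array([0,0,1.])
it=[]
for s in(1,-1):
    it.append((np.array([p-.025*k+s*a*ax+b*t for a,b in((.022,.0075),(.022,-.0075),(.0395,-.0075),(.0395,.0075))]),(255,255,0)))
draw('7','pics/f7.png',it+edges(.450,.1945,.05,(0,255,0)),(385,255,440,325),8)
a=cv2.imread('pics/f7.png');cv2.imwrite('pics/f7.png',np.clip((a.astype(float)/255)**.6*255*1.1,0,255).astype(np.uint8))
E
```

```text
(no output)
```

View pics/f7.png

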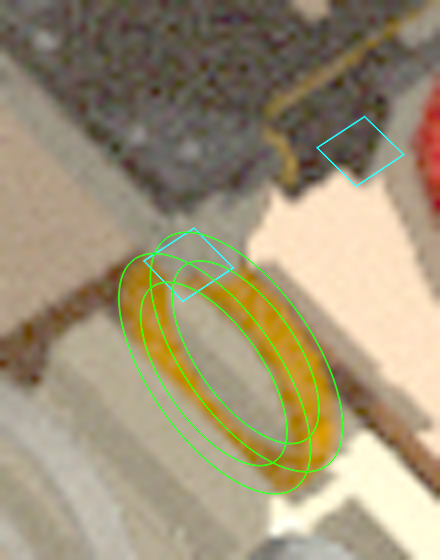

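Emit:
play_rows([
  [44, [20, 0.5, 1], [0, 0, 0]],
  [44, [20, 0, 0], [0, 0, 0]],
  [44, [20, 0, 0], [0, 0, 0]],
  [44, [0, 0, 0], [0, 0, 0]],
  [44, [0, 0, 0], [0, 0, 0]],
])

```text
clock: 15.1
tool_pos: [0.4509, 0.1931, 0.0847]
ee_rot: [-0.036, 1.57, 0.036]
wrist_force: [-0.0, -0.1, 0.4]
grip_width: 0.473
```

```bash
python3 snap.py 8 370,230,460,330 220,220,320,310; python3 g.py .451 .193 .0835 3; python3 - <<'E'
a=__import__('cv2').imread('pics/scene8.png');import numpy as np,cv2;cv2.imwrite('pics/scene8b.png',np.clip((a.astype(float)/255)**.6*300,0,255).astype(np.uint8))
E
```

```text
t 15.2 p [0.4513 0.1933 0.0851] grip mm 44.02 F [ 0.71 -0.6   0.38] jaw 2.66 x [ 1.4e-03  7.0e-04 -1.0e+00]
q [-0.399  0.589 -0.172  2.251  0.307  0.321 -0.788]
shift mm [ 1.61 -0.3  -0.31]
turn [-0.0059  0.0015 -0.0006]
```

View pics/scene8b.png

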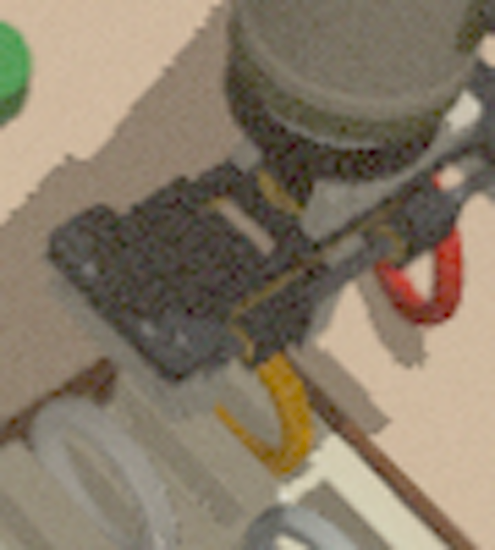

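Emit:
play_rows([
  [44, [1.5, 0, 0], [0, 0, 0]],
  [30, [0, 0, 0], [0, 0, 0]],
  [20, [0, 0, 0], [0, 0, 0]],
  [6, [0, 0, 0], [0, 0, 0]],
  [6, [0, 0, 0], [0, 0, 0]],
  [6, [0, 0, 0], [0, 0, 0]],
  [6, [0, 0, 0], [0, 0, 0]],
  [6, [0, 0, 0], [0, 0, 0]],
], newtons=10)

```text
clock: 16.0
tool_pos: [0.4508, 0.1932, 0.0824]
ee_rot: [-0.037, 1.57, 0.037]
wrist_force: [0.1, -0.7, 0.5]
grip_width: 0.123
```

```bash
python3 g.py .451 .193 .0835 3
```

```text
t 16.0 p [0.4508 0.1932 0.0824] grip mm 11.44 F [ 0.14 -0.72  0.5 ] jaw 2.69 x [ 0. -0. -1.]
q [-0.402  0.594 -0.169  2.253  0.309  0.315 -0.79 ]
shift mm [-1.11 -0.19  0.21]
turn [-0.0054  0.      0.    ]
```

Emit:
play_rows([
  [0, [0, 0, 0], [0, 0, 0]],
  [0, [0, 0, 0], [0, 0, 0]],
  [0, [-8, 0, 0], [0, 0, 0]],
  [0, [-15, 0, 0], [0, 0, 0]],
  [0, [-25, 0, 0], [0, 0, 0]],
  [0, [-35, 0, 0], [0, 0, 0]],
  [0, [-45, 0, 0], [0, 0, 0]],
  [0, [-40, 0, 0], [0, 0, 0]],
  [0, [0, 0, 0], [0, 0, 0]],
  [0, [0, 0, 0], [0, 0, 0]],
], newtons=30)

```text
clock: 17.0
tool_pos: [0.4508, 0.193, 0.2514]
ee_rot: [-0.036, 1.568, 0.037]
wrist_force: [-0.2, 0.2, -2.1]
grip_width: 0.122
```

```bash
python3 snap.py 9 350,180,480,340 200,200,340,320; python3 g.py .5233 -.2586 .243 -71.4; python3 - <<'E'
a=__import__('cv2').imread('pics/scene9.png');import numpy as np,cv2;cv2.imwrite('pics/scene9.png',np.clip((a.astype(float)/255)**.6*300,0,255).astype(np.uint8))
E
```

```text
t 17.1 p [0.4501 0.1927 0.2496] grip mm 11.34 F [-0.16  0.61 -1.2 ] jaw 2.69 x [-1.4e-03 -8.0e-04 -1.0e+00]
q [-0.27   0.328 -0.324  2.105  0.154  0.732 -0.646]
shift mm [   6.92 -454.23   51.98]
turn [ 1.2931e+00 -7.0000e-04  1.6000e-03]
```

View pics/scene9.png

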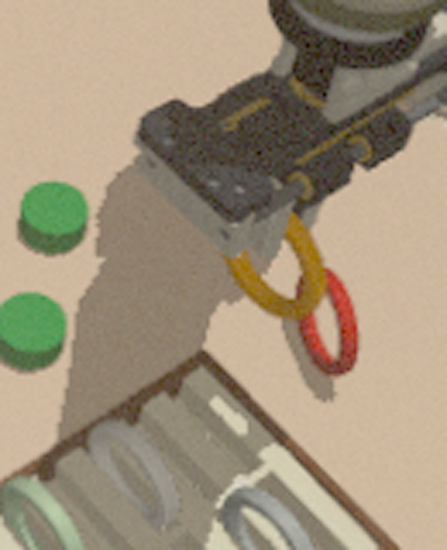

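Emit:
play_rows([
  [0, [0, -20, 2], [0, 0, 0]],
  [0, [0, -35, 4], [0, 0, 0]],
  [0, [0, -45, 5], [0, 0, 0]],
  [0, [0, -45, 5], [0, 0, 0]],
  [0, [0, -45, 5], [0, 0, 0]],
  [0, [0, -45, 5], [0, 0, 0]],
  [0, [0, -45, 5], [0, 0, 0]],
  [0, [0, -35, 5], [0, 0, 0]],
  [0, [0, -15, 5], [0, 0, 0]],
  [0, [0, -10, 0], [0, 0, 0]],
  [0, [0, 0, 0], [0, 0, 0]],
])

```text
clock: 18.2
tool_pos: [0.5073, -0.1445, 0.2495]
ee_rot: [-0.036, 1.572, 0.037]
wrist_force: [-0.1, -0.1, -1.1]
grip_width: 0.123
```

Emit:
play_rows([
  [0, [0, 0, 0], [0.08, 0, 0]],
  [0, [0, 0, 0], [0.13, 0, 0]],
  [0, [0, 0, 0], [0.14, 0, 0]],
  [0, [0, 0, 0], [0.14, 0, 0]],
  [0, [0, 0, 0], [0.14, 0, 0]],
  [0, [0, 0, 0], [0.14, 0, 0]],
  [0, [0, 0, 0], [0.14, 0, 0]],
  [0, [0, 0, 0], [0.14, 0, 0]],
  [0, [0, 0, 0], [0.13, 0, 0]],
  [0, [0, 0, 0], [0.08, 0, 0]],
  [0, [0, 0, 0], [0.03, 0, 0]],
  [0, [0, 0, 0], [0, 0, 0]],
])

```text
clock: 19.4
tool_pos: [0.5076, -0.1429, 0.2503]
ee_rot: [0.962, 1.348, -0.962]
wrist_force: [-0.2, -0.4, 0.3]
grip_width: 0.124
```

```bash
python3 g.py .5233 -.2586 .2384 -71.4
```

```text
t 19.4 p [ 0.5076 -0.1429  0.2503] grip mm 11.51 F [-0.22 -0.41  0.28] jaw -71.04 x [-4.e-04  4.e-04 -1.e+00]
q [ 0.094  0.356  0.098  2.047 -0.051  0.741 -1.017]
shift mm [ 11.84 -22.76 114.53]
turn [ 0.0063 -0.0005  0.0003]
```

Emit:
play_rows([
  [0, [0, -5, 20], [0.006, 0, 0]],
  [0, [2, -6, 30], [0, 0, 0]],
  [0, [3, -6, 30], [0, 0, 0]],
  [0, [3, -4, 22], [0, 0, 0]],
  [0, [3, -2, 10], [0, 0, 0]],
  [0, [1, 0, 2.5], [0, 0, 0]],
  [0, [0, 0, 0], [0, 0, 0]],
  [0, [0, 0, 0], [0, 0, 0]],
  [0, [0, 0, 0], [0, 0, 0]],
])

```text
clock: 20.3
tool_pos: [0.5224, -0.2592, 0.2386]
ee_rot: [0.968, 1.345, -0.967]
wrist_force: [-0.3, -0.1, -1.4]
grip_width: 0.128
```

```bash
python3 g.py .5233 -.2586 .2384 -71.4; python3 snap.py 10 190,60,370,240 360,180,560,320;python3 g.py .5233 -.2586 .2384 -71.4; python3 - <<'E'
import numpy as np,cv2
for n in('scene10','top10'):
    a=cv2.imread(f'pics/{n}.png');cv2.imwrite(f'pics/{n}b.png',np.clip((a.astype(float)/255)**.6*290,0,255).astype(np.uint8))
E
```

```text
t 20.3 p [ 0.5224 -0.2592  0.2386] grip mm 11.86 F [-0.31 -0.11 -1.41] jaw -71.46 x [ 1.e-04  4.e-04 -1.e+00]
q [ 0.285  0.436  0.11   1.942 -0.068  0.767 -0.813]
shift mm [ 0.16  1.06 -0.23]
turn [-0.0011 -0.0004 -0.0002]
t 20.4 p [ 0.5224 -0.2595  0.2386] grip mm 11.87 F [-0.33 -0.22 -0.73] jaw -71.49 x [ 2.e-04  2.e-04 -1.e+00]
q [ 0.285  0.436  0.111  1.941 -0.068  0.767 -0.813]
shift mm [ 0.21  1.18 -0.6 ]
turn [-0.0015 -0.0001 -0.0003]
```

View pics/scene10b.png

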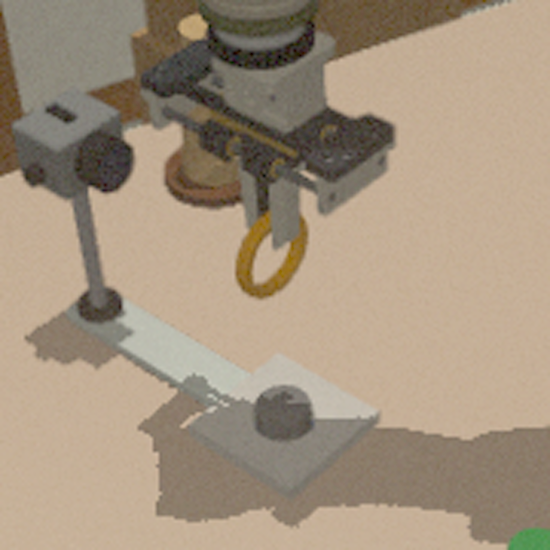

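View pics/top10b.png

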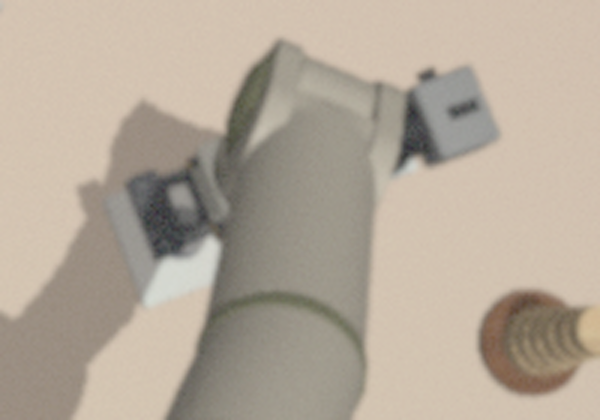

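```bash
cat > rf.py <<'E'
from ring import *
import sys
def segs(P,yaw,tilt,N=72):
    ax=np.array([np.cos(yaw)*np.cos(tilt),np.sin(yaw)*np.cos(tilt),np.sin(tilt)]);t=np.array([-np.sin(yaw),np.cos(yaw),0]);k=np.cross(ax,t)
    a=np.linspace(0,2*np.pi,N+1);th=np.c_[a[:-1],a[1:]]
    out=[]
    for p in th:
        out.append(np.array([P+s*ax+r*(np.cos(q)*t+np.sin(q)*k) for q in p for r in(.029,.038) for s in(-.006,.006)]))
    return out
def fit(tag,tcp,jaw,box):
    c=pickle.load(open(f'scene{tag}.pkl','rb'));x0,y0,x1,y1=box
    f=c['frame'][y0:y1,x0:x1].astype(float);b=(f[...,0]-f[...,2])/(f.sum(2)+20)
    yaw0=np.radians(jaw);ty=np.array([-np.sin(yaw0),np.cos(yaw0),0])  # tool y for downward tool: z x x
    w=np.ones_like(b)
    def P(v): return np.array([tcp[0],tcp[1],tcp[2]-.0384])+v[0]*.001*ty+np.array([0,0,v[1]*.001])
    # exclude finger region: around projections of pads
    m0=np.zeros(b.shape,np.uint8)
    ax=np.array([np.cos(yaw0),np.sin(yaw0),0])
    for s in(-1,1):
        for a in(.006,.024):
            pass
    pts=np.array([np.array(tcp)+s*a*ax+h*np.array([0,0,1.])+y*ty for s in(-1,1) for a in(.006,.026) for h in(-.026,.05) for y in(-.009,.009)])
    for s in range(2):
        q=proj(c,pts[s*8:s*8+8])-[x0,y0];cv2.fillConvexPoly(m0,cv2.convexHull(np.round(q).astype(np.int32)),1)
    m0=cv2.dilate(m0,np.ones((3,3)));w[m0>0]=0
    def model(v):
        m=rmask(c,segs(P(v),yaw0+v[2],v[3]),box,sig=.5);W=w.ravel();A=np.c_[m.ravel(),np.ones(m.size)]
        k=np.linalg.lstsq(A*W[:,None],b.ravel()*W,rcond=None)[0];return (A@k-b.ravel())*W*100,k
    r=least_squares(lambda v:model(v)[0],[0.5,.1,.01,.01],diff_step=[.4,.9,1.,1.],x_scale=[1,1,.03,.03],loss='soft_l1')
    best=r
    for g in([4,0,.02,.02],[-4,0,-.02,.02],[2,2,.05,-.02],[-2,2,-.05,.02]):
        r=least_squares(lambda v:model(v)[0],g,diff_step=[.1,.3,.3,.3],x_scale=[1,1,.03,.03],loss='soft_l1')
        print(r.x.round(3),r.cost)
        if r.cost<best.cost:best=r
    print('BEST e_mm(left of ty) , dz_mm, dyaw, tilt',best.x.round(3),best.cost,'centre',P(best.x).round(4),'ty',ty.round(3))
    it=[]
    S=segs(P(best.x),yaw0+best.x[2],best.x[3]);S=np.array(S)
    for i in(0,1,2,3): it.append((S[:,i],(0,255,0)))
    draw(tag,f'pics/fit{tag}.png',it,box,10)
    return best
if __name__=='__main__':
    fit('10',(.5224,-.2593,.2386),-71.46,(258,122,300,165))
E
python3 rf.py
```

```text
[ 1.023e+00  3.184e+00  6.900e-02 -2.000e-03] 2145.9980785378903
[1.000e+00 3.113e+00 6.800e-02 2.000e-03] 2146.622938228974
[0.927 3.002 0.065 0.005] 2147.222140760449
[ 1.091  3.284  0.071 -0.005] 2146.262832125429
BEST e_mm(left of ty) , dz_mm, dyaw, tilt [ 1.023e+00  3.184e+00  6.900e-02 -2.000e-03] 2145.9980785378903 centre [ 0.5234 -0.259   0.2034] ty [0.948 0.318 0.   ]
```

View pics/fit10.png

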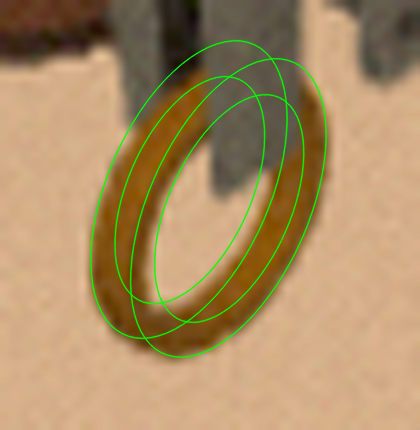

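```bash
python3 - <<'E'
from ov import *
def tips(p,jaw,op,h=-.025,th=.0175):
    yaw=np.radians(jaw);ax=np.array([np.cos(yaw),np.sin(yaw),0]);t=np.array([-np.sin(yaw),np.cos(yaw),0]);k=np.array([0,0,1.]);it=[]
    for s in(1,-1):
        it.append((np.array([np.array(p)+h*k+s*a*ax+b*t for a,b in((op/2,.0075),(op/2,-.0075),(op/2+th,-.0075),(op/2+th,.0075))]),(255,255,0)))
    return it
draw('10','pics/t10.png',tips((.5224,-.2593,.2386),-71.46,.012,th=.01)+tips((.5224,-.2593,.2386),-71.46,.012,h=0,th=.01),(255,110,305,160),12)
draw('6','pics/t6.png',[(circ(.5235,-.2584,.031,.025),(0,255,0)),(circ(.5235,-.2584,.014,.027),(0,0,255)),(sq(.5235,-.2584,.014,np.radians(-71.4)),(0,0,255))],(250,165,320,225),8)
E
```

```text
(no output)
```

View pics/t10.png

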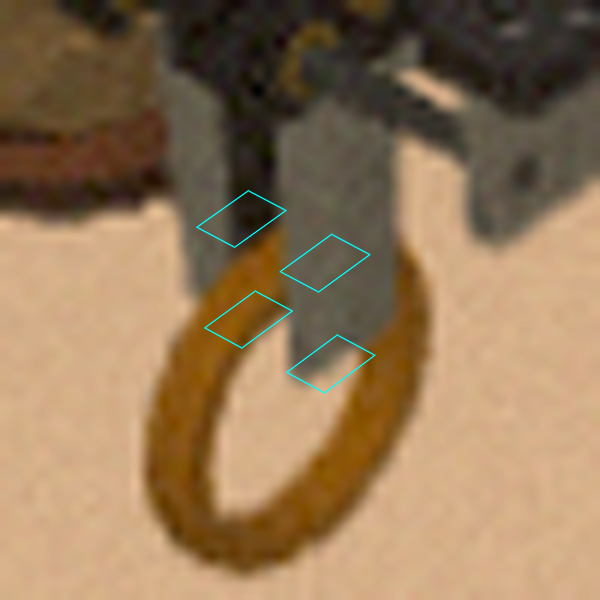

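View pics/t6.png

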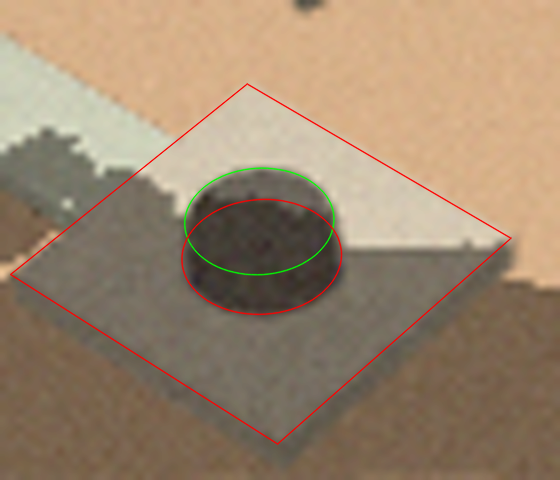

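```bash
python3 - <<'E'
from rf import *
tcp=(.5224,-.2593,.2386);yaw0=np.radians(-71.46);ty=np.array([-np.sin(yaw0),np.cos(yaw0),0]);ax=np.array([np.cos(yaw0),np.sin(yaw0),0])
c=pickle.load(open('scene10.pkl','rb'))
P0=np.array([tcp[0],tcp[1],tcp[2]-.0384])
for nm,d in(('ty',ty),('ax',ax),('z',np.array([0,0,1.]))): print(nm,(proj(c,P0+.001*d)-proj(c,P0)).round(3))
it=[]
for P,y,col in((P0,yaw0,(0,0,255)),(P0+.001*ty+[0,0,.0032],yaw0+.069,(0,255,0))):
    S=np.array(segs(P,y,0))
    for i in(0,1,2,3): it.append((S[:,i],col))
draw('10','pics/cmp10.png',it[:4],(258,122,300,165),10)
# depth on ring
cl=cloud(c);f=c['frame'].astype(float);b=(f[...,0]-f[...,2])/(f.sum(2)+20)
m=np.zeros(b.shape,bool);m[135:165,262:295]=True;m&=b>.3
p=cl[m];p=p[np.isfinite(p[:,0])]
d=(p-P0);L=np.c_[d@ax,d@ty,d[:,2]]*1e3
print('ring pts local ax,ty,z: min',np.percentile(L,2,0).round(1),'med',np.median(L,0).round(1),'max',np.percentile(L,98,0).round(1),len(p))
E
```

```text
ty [[-0.278  0.207]]
ax [[-0.309 -0.168]]
z [[-0.021 -0.325]]
ring pts local ax,ty,z: min [ -8.2 -29.3 -30.3] med [-4.4 17.8 -6.4] max [ 4.4 38.6 34.5] 232
```

View pics/cmp10.png

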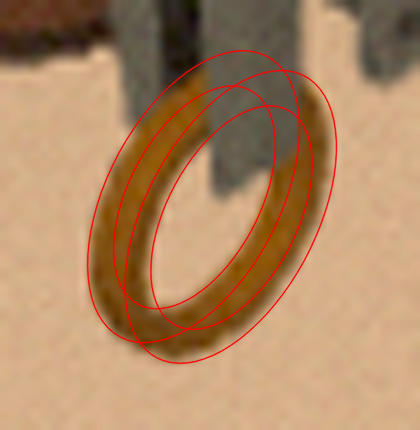

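The ring fit puts the ring centre within about 1 mm of the target. The ring plane is square to the stand, since the jaw angle of -71.5° matches the stand yaw of -71.4°. I'll settle and make one last check.

Emit:
play_rows([
  [0, [0, 0, 0], [0, 0, 0]],
  [0, [0, 0, 0], [0, 0, 0]],
  [0, [0, 0, 0], [0, 0, 0]],
  [0, [0, 0, 0], [0, 0, 0]],
  [0, [0, 0, 0], [0, 0, 0]],
])

```text
clock: 20.9
tool_pos: [0.5222, -0.2604, 0.2384]
ee_rot: [0.969, 1.345, -0.969]
wrist_force: [0.7, -0.3, -0.1]
grip_width: 0.123
```

```bash
python3 g.py .5222 -.2589 .2384 -71.4; python3 -c "
from rig import bot;print(abs(bot.state()['qvel']).max())"; python3 snap.py 11 150,60,520,420 200,120,560,330; python3 - <<'E'
import numpy as np,cv2
a=cv2.imread('pics/scene11.png');cv2.imwrite('pics/scene11b.png',np.clip((a.astype(float)/255)**.6*290,0,255).astype(np.uint8))
E
```

```text
t 20.9 p [ 0.5222 -0.2604  0.2384] grip mm 11.47 F [ 0.66 -0.32 -0.06] jaw -71.56 x [-1.e-04  0.e+00 -1.e+00]
q [ 0.287  0.437  0.111  1.941 -0.068  0.767 -0.813]
shift mm [-0.03  0.51 -1.41]
turn [-0.0028 -0.      0.0001]
0.00128042766183307
```

View pics/scene11b.png

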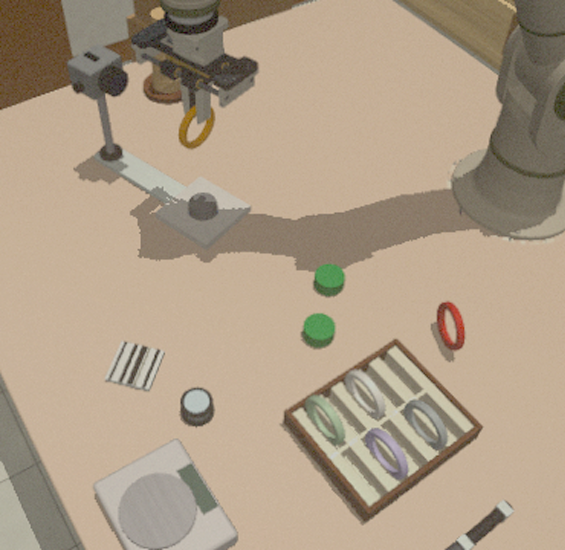

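It settled 1.5 mm off, so I'll correct that.

Emit:
play_rows([
  [0, [0, 0.5, -1.4], [0, 0, 0]],
  [0, [0, 0, 0], [0, 0, 0]],
  [0, [0, 0, 0], [0, 0, 0]],
  [0, [0, 0, 0], [0, 0, 0]],
  [0, [0, 0, 0], [0, 0, 0]],
  [0, [0, 0, 0], [0, 0, 0]],
  [0, [0, 0, 0], [0, 0, 0]],
  [0, [0, 0, 0], [0, 0, 0]],
  [0, [0, 0, 0], [0, 0, 0]],
  [0, [0, 0, 0], [0, 0, 0]],
])

```text
clock: 22.0
tool_pos: [0.5222, -0.2589, 0.2384]
ee_rot: [0.969, 1.345, -0.969]
wrist_force: [0.1, -0.4, 0.2]
grip_width: 0.124
```

```bash
python3 snap.py 12 150,60,520,420 200,120,560,330;python3 g.py .5222 -.2589 .2384 -71.4; python3 - <<'E'
from rf import *
fit('12',(.5222,-.2590,.2384),-71.5,(258,122,300,165))
E
```

```text
t 22.1 p [ 0.5222 -0.2589  0.2384] grip mm 11.58 F [-0.24  0.38 -0.07] jaw -71.56 x [-1.e-04 -0.e+00 -1.e+00]
q [ 0.284  0.436  0.111  1.942 -0.067  0.767 -0.816]
shift mm [ 0.   -0.02 -0.01]
turn [-0.0028  0.      0.0001]
[ 1.388e+00  3.481e+00  6.300e-02 -3.000e-03] 2204.254671058169
[1.156 0.    0.032 0.062] 2448.6005002207894
[ 1.310e+00  3.397e+00  6.300e-02 -1.000e-03] 2204.412509802833
[1.245e+00 3.260e+00 6.100e-02 3.000e-03] 2204.4842552800774
BEST e_mm(left of ty) , dz_mm, dyaw, tilt [ 1.388e+00  3.481e+00  6.300e-02 -3.000e-03] 2204.254671058169 centre [ 0.5235 -0.2586  0.2035] ty [0.948 0.317 0.   ]
```

Emit:
play_rows([
  [0, [0.8, 0, 0], [0, 0, 0]],
  [0, [0, 0, 0], [0, 0, 0]],
  [0, [0, 0, 0], [0, 0, 0]],
  [0, [0, 0, 0], [0, 0, 0]],
  [0, [0, 0, 0], [0, 0, 0]],
  [0, [0, 0, 0], [0, 0, 0]],
])

```text
clock: 22.7
tool_pos: [0.5222, -0.2589, 0.2376]
ee_rot: [0.969, 1.344, -0.969]
wrist_force: [0.5, 0.5, -0.5]
grip_width: 0.125
```

```bash
python3 g.py .5222 -.2589 .2376 -71.4; python3 -c "
from rig import bot;print(abs(bot.state()['qvel']).max());print(bot.finish_job())"
```

```text
t 22.7 p [ 0.5222 -0.2589  0.2376] grip mm 11.62 F [ 0.48  0.46 -0.51] jaw -71.56 x [-0. -0. -1.]
q [ 0.284  0.437  0.111  1.943 -0.068  0.765 -0.815]
shift mm [-0.   -0.03 -0.02]
turn [-0.0028  0.      0.    ]
0.0015307837911523788
the job is handed in; nothing more can be done
None
```

I laid the grey disc in the recess and let go of it. Then I lifted the amber bangle out of the tray, and the arm was still holding it above the disc, facing the lens, when I handed the job in at 22.7 s.

- **Disc:** it went into the recess without catching. It met the floor at the expected height with a 12 N push, and the pictures after release show it lying flat.
- **Bangle:** its centre is about 1 mm from the target sideways. The jaw angle of -71.6° matches the fitted stand angle of -71.4°. At the end the arm was still and the wrist force was under 1 N.
- **Other things:** in the scene picture taken shortly before hand-in, the camera, the other bangles, the look-alikes, the tile and the magnifier look to be where they were.

**Checks that disagreed:**
- **Bangle height and turn:** the scene-camera fit put the bangle about 3 mm higher and turned about 4° from what the grasp geometry gives. I trusted the geometry, because the disc also looked slightly too small in that camera. I lowered the bangle 0.8 mm as a hedge, so by geometry its centre is at about 199 mm instead of 200 mm.
- **Two cameras:** they differed by 2 mm on the stand's position and by about 5 mm on the bangle's position in the tray.

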